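# Slide a label roll in under the sprung cover of the roll tray

## Robot

A 7-joint arm with a two-finger parallel gripper is mounted at the origin on a cart in front of the work surface, level with it; the furniture and walls round the work are solid. World frame = base frame: x ahead of the robot, y to its left, z up, the work surface at z = 0. Lengths are in m, angles in rad, forces in N, time in s.
With the tool pointing down it reaches from about 0.4 to 0.85 m from the base axis. Payload 10.4 kg.
Tool frame: the origin (TCP) lies on the front face of the gripper's body, between the roots of the fingers; the fingertips stand 70 mm ahead of it and the grasp point (between the pads) lies 51 mm ahead of it (grasp_offset is the distance from the TCP to the grasp point, in m); z points along the fingers, y is the direction in which the jaws open and shut (so a half turn about z gives the same grasp; the last joint's range is limited). The gripper opens to 87 mm and grips with 3 to 60 N. Pads are 19 mm wide; open, the fingers measure 117 mm over their backs; the gripper's body (75 mm by 190 mm) begins 51 mm behind the grasp point.
Start: joints at [-1.286, 0.332, -0.065, 1.46, 0.022, 1.35, -0.088], TCP at [0.189, 0.596, 0.292] pointing down, gripper open.
Joint ranges: [-2.6, 2.6], [-0.5, 2.12], [-1.47, 1.34], [0.16, 2.42], [-1.27, 4.41], [0.06, 2.06], [-2.6, 2.6]. Speed limits (rad/s): [2.22, 2.22, 2.79, 2.79, 3.14, 3.14, 3.14].

## Interface

Orientations are given as a unit quaternion [x, y, z, w].
In Python, from bench import * gives the robot as it stands. The module is installed in compiled form; this text tells all that it offers.
- The arm moves only by the tool arm_command, never from a script. Its argument "commands" is a list of rows, each a list of 3 entries, a list of its own where there are three numbers: the opening in per cent of the stroke, from 0 (shut) to 100 (fully open), then the shift along the tool's x, y, z in m, then the turn, a rotation vector about the tool's x, y, z in rad. A call has exactly 10 rows; each row is the pose to reach, as a shift and turn from the pose commanded when the call began, along the tool's axes at that moment; what a row does not reach only later rows make up. A row lasts 1/12 s, in which the tool goes at most 41.7 mm and 7.16 degrees, less where a joint would pass 70% of its speed; a pose out of reach is approached as far as the arm can. A call with a gripper value outside its range is refused whole. The fingers move at their own pace and stop on an object; "squeeze" is the grip in N (left out, the last holds). Time passes only in rows, so rows that repeat a pose let the fingers close, or fill a call up. It gives the time, the measured TCP pose, the force and the opening at its end, in the units of the state.
- read_state(): the state, without advancing time (a new reading comes with each control period).
- camera(name): name is "scene" or "top" or "wrist"; returns a dict with "pixels" (400x640x3 uint8, red, green, blue), "fx", "fy", "cx", "cy" (pixels), "rvec" (rotation vector, rad) and "tvec" (3), from world to camera coordinates, as OpenCV has them; the wrist camera has in their place "mount" (4x4, takes a point from camera to tool coordinates, whose origin is the TCP and whose axes are the flange's). Camera axes: x right, y down, z forward; pixel columns grow to the right and rows downward; lengths in m; the calibration is good to about 2 mm. A picture is of the moment at which its call begins: read the wrist's pose just before it. There is no depth.
- close_job(): hands the job in, once; it reports no verdict.
The state is a dict: "time": time; "joint_positions": joint angles; "joint_vel": joint speeds; "joint_torque": joint torques, N m; "ee_pos": TCP position; "eef_rot": TCP orientation; "ft_force": force on the tool from outside, world axes, zero at the start; "torque": the same for the moment, N m; "width": finger opening in m.
Only numpy, scipy, OpenCV 4.12 (cv2) and the standard library are available. Lean on these libraries where they do the work, as an engineer would, in place of code of your own. Each camera call takes 0.05 s, during which the arm holds its last target.

## Task

The yellow label roll left on the open landing of the steel roll tray has to go in beside the other one, out of the steam. Raise the spring-closed clear cover (it has a lip along its front) with one fingertip and, while holding it up, push the roll along the lane with the other fingertip until it is wholly under the cover; then come out and let the cover fall fully shut. Push only: do not pick up or tip either roll, keep the other roll under the cover, and leave the other things on the table where they are.

Things in the scene. Friction and masses are not known exactly. Their poses are not given: they have to be found in the camera images.
- roll_tray: Fixed steel label-roll tray, 104x304 mm. Origin on the table. x from the front lip to the hinge side; y along the lane: open landing y = -138 to -30 mm, covered part -30 to 160; z up. Lane floor at z = 8 mm, 55 mm wide, centred on x = -5 mm, with a front curb (x = -35, 6 mm above the floor), a back fence (8 mm), a 4 mm curb at the landing's end (y = -137) and a stop at y = 152.
- lane_end (a point): Point on the lane's floor and centre line straight under the cover's entry end wall (tray y = -30 mm). The shut cover walls the lane off here; with the cover at 0.9 rad or more the raised end wall clears a roll that slides along the lane.
- cover (a joint): Clear spring-closed cover, a hood 84 deep, 190 long, 36 mm high with four walls: angle 0 = shut, grows as its front rises, at most 1.35 rad. Hinge line along the tray's y at tray x = 42, z = 12 mm. It is opened by the steel lip along its front. Closing torque 0.15 to 0.25 N m (about 2 N at the lip); let go, it falls shut within a second.
- lip_mid (a point): Middle of the rounded outer edge (bead of 2.2 mm radius) of the steel finger lip along the lower edge of the cover's front wall; moves with the cover. The lip sticks out 11 mm from the wall; shut, its underside is 18 mm above the table, its edge 93 mm in front of the hinge line and 8 mm above it. When the cover is up, this edge can lean anywhere on the front of a finger.
- lip_entry_end (a point): The landing-side end of the lip's outer edge (tray y = -44 mm; 14 mm beyond the cover's end wall, so that a finger can get under it there); moves with the cover.
- yellow_centre (a point): Centre, half-way up, of the loose yellow label roll: 52 mm across, 30 mm high, about 0.09 kg, lying flat on the tray's open landing. It slides easily.
- stock_roll: A second yellow roll of the same size that lies under the cover at the far end already (tray y about 122 mm); origin at the centre of its underside.
- stapler: red and black stapler, 147x37x48 mm, left of the tray; loose, to be left alone. Origin: underside, centre.
- scissors: blue-handled scissors, 87x199x9 mm, right of the tray; loose, to be left alone. Origin: underside, centre.
- marker: blue-capped white marker, 135 mm long, near the robot on the left; loose, to be left alone. Origin: underside, centre.
- clip: black binder clip, 54x31x40 mm, left of the tray; loose, to be left alone. Origin: underside, centre.
Mind the look-alikes: they are no part of the job. Leave any brown look-alike of the part that bears yellow_centre alone.

How it is judged:
On the way, in this order (a step that is already met when the one before it is completed fails the run):
1. the cover is held well open by a finger while the yellow roll is still out on the landing (value of joint cover above 0.6 rad and contact force between the fingers and cover above 0.2 N and y of yellow_centre in the frame of roll_tray below -0.045 m), for 0.2 s.
2. the yellow roll is pushed in past the entry by a finger while a finger still holds the cover open (value of joint cover above 0.6 rad and contact force between the fingers and cover above 0.2 N and contact force between the fingers and yellow_roll above 0.02 N and y of yellow_centre in the frame of roll_tray above -0.004 m), for 0.1 s.
At the end, for the whole second after the job is handed in: The cover is shut (below 0.05 rad); the yellow roll lies flat and at rest on the lane floor wholly under it (its centre at least 26 mm past the entry, tray y above -4 mm), and the other roll still lies flat under the cover (value of joint cover below 0.05 rad and y of yellow_centre in the frame of roll_tray between -0.004 and 0.1 m and x of yellow_centre in the frame of roll_tray between -0.016 and 0.006 m and z of yellow_centre in the frame of roll_tray between 0.019 and 0.027 m and angle between each of yellow_centre, stock_roll's own z axis and vertical below 0.1 rad and linear speed of yellow_roll below 0.02 m/s and y of stock_roll in the frame of roll_tray between 0.08 and 0.14 m); the robot touches nothing.
It fails at once if the yellow roll is lifted or carried (more than 10 mm above the lane floor) (z of yellow_centre in the frame of roll_tray above 0.033 m).
It fails at once if the other roll is lifted (z of stock_roll in the frame of roll_tray above 0.018 m).
It fails at once if a roll is tipped (angle between any of yellow_centre, stock_roll's own z axis and vertical above 0.4 rad).
It fails at once if another thing on the table is shifted by more than 25 mm (distance of any of stapler, scissors, marker, clip from where it was at the start of the episode above 0.025 m).
It also fails if it takes over 48 s, if anything falls off the work surface, if the arm or the gripper's body presses on something with over 40 N, if the wrist force passes 120 N, or if a joint passes its speed limit or range.

## Working session

There is one attempt and no reset: what is moved stays moved. The work goes in short steps, Python scripts to look and compute and a tool call to move; the robot and the scene stay as the last step left them, time stands still between calls to the robot, and variables do not carry over. Pictures are saved under pics/ and viewed, and the job is handed in when it is done.

Besides the shell and the picture viewer there is one more tool, called after "Emit:" in YAML: its name, and indented under it one key for each argument. arm_command: Moves the arm, as the interface text tells. Its arguments: {"type":"object","properties":{"commands":{"type":"array","items":{"type":"array"}},"squeeze":{"type":"number"}},"required":["commands"]}

```bash
mkdir -p pics; cat > h.py <<'E'
from bench import *
import numpy as np, cv2
from scipy.spatial.transform import Rotation as R
def snap(name,fn):
    c=camera(name); cv2.imwrite('pics/'+fn,cv2.cvtColor(c['pixels'],cv2.COLOR_RGB2BGR)); return c
E
python3 - <<'E'
from h import *
import pickle
s=read_state(); print({k:np.round(v,4) for k,v in s.items()})
d={}
for n in('scene','top'):
    c=snap(n,n+'0.png'); d[n]=c; print(n,[np.round(c[k],4) for k in('fx','cx','cy','rvec','tvec')])
pickle.dump(d,open('cams.pkl','wb'))
E
```

```text
{'time': np.float64(0.0), 'joint_positions': array([-1.2856,  0.3329, -0.0647,  1.4609,  0.0216,  1.3499, -0.0885]), 'joint_vel': array([ 0.0012,  0.0003, -0.0002,  0.    , -0.001 , -0.0001, -0.0008]), 'joint_torque': array([ 2.00000e-04, -6.23274e+01,  2.45000e-02, -3.89876e+01,
       -6.15000e-02,  3.98000e-02,  1.00000e-04]), 'ee_pos': array([0.1893, 0.5954, 0.2915]), 'eef_rot': array([ 1.533e-01,  9.882e-01, -7.000e-04, -1.000e-04]), 'ft_force': array([-0.8165, -0.2542, -0.2784]), 'torque': array([-0.0372, -0.0209,  0.0071]), 'width': np.float64(0.0871)}
scene [np.float64(430.9709), np.float64(315.2956), np.float64(202.8288), array([ 2.0106, -0.9429,  0.5102]), array([-0.2905,  0.3007,  1.0771])]
top [np.float64(383.4847), np.float64(317.786), np.float64(202.0806), array([ 2.1266, -2.1579,  0.1411]), array([0.0828, 0.5159, 1.002 ])]
```

View pics/scene0.png

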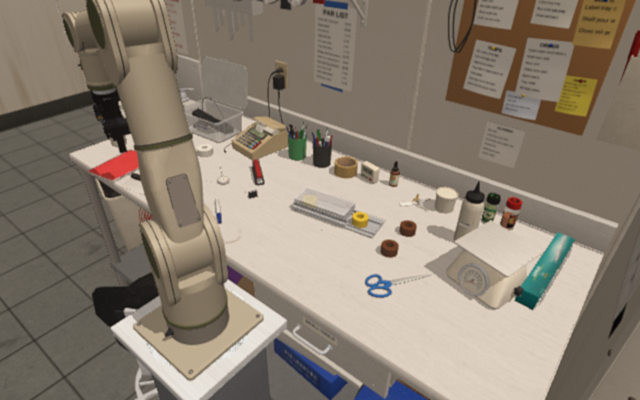

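View pics/top0.png

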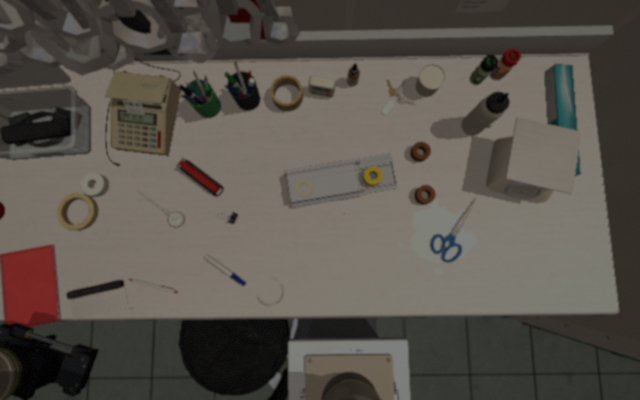

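```bash
python3 - <<'E'
from h import *
a=cv2.imread('pics/top0.png')[140:220,270:450]; cv2.imwrite('pics/t0c.png',cv2.resize(a,None,fx=4.4,fy=4.4,interpolation=cv2.INTER_CUBIC))
a=cv2.imread('pics/scene0.png')[170:270,270:430]; cv2.imwrite('pics/s0c.png',cv2.resize(a,None,fx=5,fy=5,interpolation=cv2.INTER_CUBIC))
E
```

```text
(no output)
```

View pics/t0c.png

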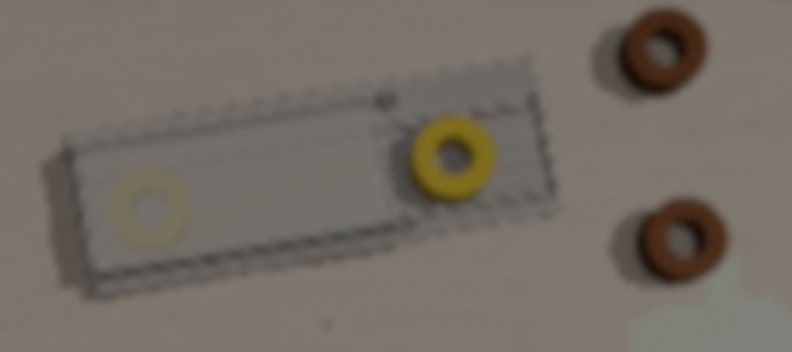

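View pics/s0c.png

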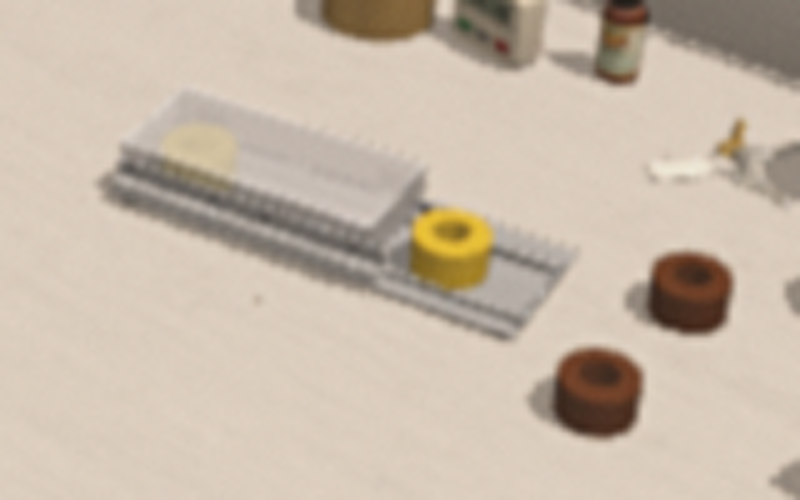

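```bash
cat >> h.py <<'E'
import pickle
def cam2(c):
    if 'mount' in c: raise 0
    Rm=cv2.Rodrigues(np.array(c['rvec'],float))[0]; return Rm,np.array(c['tvec'],float).ravel()
def ray(c,uv,Rm,t):
    d=np.array([(uv[0]-c['cx'])/c['fx'],(uv[1]-c['cy'])/c['fy'],1.]); return -Rm.T@t,Rm.T@d
def onz(c,uv,z,RT=None):
    o,d=ray(c,uv,*(RT or cam2(c))); return o+d*(z-o[2])/d[2]
def proj(c,p,RT=None):
    Rm,t=RT or cam2(c); q=Rm@np.asarray(p,float)+t; return np.array([c['fx']*q[0]/q[2]+c['cx'],c['fy']*q[1]/q[2]+c['cy']])
def wristRT(c,s):
    M=np.array(c['mount']); Rt=R.from_quat(s['eef_rot']).as_matrix(); Rcw=Rt@M[:3,:3]; o=np.array(s['ee_pos'])+Rt@M[:3,3]
    return Rcw.T,-Rcw.T@o
E
python3 - <<'E'
from h import *
d=pickle.load(open('cams.pkl','rb'))
for n in d:
    c=d[n]; hsv=cv2.cvtColor(c['pixels'],cv2.COLOR_RGB2HSV)
    m=cv2.inRange(hsv,(22,120,60),(36,255,255)); 
    roi=np.zeros_like(m)
    if n=='top': roi[140:220,270:450]=1
    else: roi[170:270,270:430]=1
    k,l,st,ce=cv2.connectedComponentsWithStats(m*roi)
    for i in range(1,k):
        if st[i,4]>20: print(n,st[i],ce[i],onz(c,ce[i],.033))
c=d['top']
px=lambda x,y:(270+x/4.4-.4,140+y/4.4-.4)
print('roll',onz(c,px(453,158),.038),'stock',onz(c,px(150,209),.038))
for nm,u,z in[('fl corner backR',(533,60),.008),('frontR',(555,210),.008),('hoodfrontL',(100,272),.04),('hoodbackL',(72,150),.04),('trayFL',(90,297),.0)]:
    print(nm,onz(c,px(*u),z))
E
```

```text
scene [353 212  15  15 170] [360.22352941 218.51176471] [ 0.58546847 -0.08219606  0.033     ]
top [363 167  19  19 246] [372.07723577 175.65853659] [ 0.58860121 -0.07470167  0.033     ]
roll [ 0.58793457 -0.07534159  0.038     ] stock [0.55878928 0.11305548 0.038     ]
fl corner backR [ 0.65782048 -0.1330286   0.008     ]
frontR [ 0.55955449 -0.1429791   0.008     ]
hoodfrontL [0.51955174 0.14405984 0.04      ]
hoodbackL [0.59645315 0.1611446  0.04      ]
trayFL [0.50939982 0.15360129 0.        ]
```

```bash
cat >> h.py <<'E'
TO=np.array([.583,-.0067,0.]); TPSI=np.deg2rad(8.8)   # tray origin & yaw
def Rtray(): return R.from_euler('z',TPSI).as_matrix()
def t2w(p): return TO+Rtray()@np.asarray(p,float)
def w2t(p): return Rtray().T@(np.asarray(p,float)-TO)
def tool_R(beta,alpha,yaw=0):
    # base: tool y=tray y, tool z=-z, tool x=-tray x. alpha: pitch so d gains +x ; beta: d gains +y
    # apply beta about tray x (d -> +y), then alpha about ... tray y first
    b=np.array([[-1,0,0],[0,1,0],[0,0,-1.]]).T
    Rb=R.from_euler('x',beta,degrees=True).as_matrix(); Ra=R.from_euler('y',-alpha,degrees=True).as_matrix()
    Rz=R.from_euler('z',yaw,degrees=True).as_matrix()
    return Rtray()@Rz@Ra@Rb@b
def delta(pos,Rw,s=None,p0=None,R0=None):
    if p0 is None:
        s=s or read_state(); p0=np.array(s['ee_pos']); R0=R.from_quat(s['eef_rot']).as_matrix()
    return R0.T@(np.asarray(pos)-p0), R.from_matrix(R0.T@Rw).as_rotvec()
E
python3 - <<'E'
from h import *
print(np.round(tool_R(30,0),2)); print(np.round(tool_R(0,30),2))
c=camera('wrist'); print(np.round(c['mount'],4),c['fx'])
for p in [(.50,0,.30)]:
    print([np.round(v,4) for v in delta(p,tool_R(0,0))])
E
```

```text
[[-0.99 -0.13 -0.08]
 [-0.15  0.86  0.49]
 [ 0.    0.5  -0.87]]
[[-0.86 -0.15  0.49]
 [-0.13  0.99  0.08]
 [-0.5   0.   -0.87]]
[[-7.000e-04 -9.591e-01 -2.832e-01  7.900e-02]
 [ 1.000e+00 -8.000e-04  4.000e-04  5.000e-04]
 [-6.000e-04 -2.832e-01  9.591e-01 -9.230e-02]
 [ 0.000e+00  0.000e+00  0.000e+00  1.000e+00]] 291.0572563537699
[array([-0.4765, -0.4733, -0.0078]), array([-1.100e-03, -2.000e-04, -4.614e-01])]
```

Emit:
arm_command:
  commands:
    - [100, [-0.029, -0.029, 0], [0, 0, -0.05]]
    - [100, [-0.058, -0.058, 0], [0, 0, -0.1]]
    - [100, [-0.087, -0.087, 0], [0, 0, -0.15]]
    - [100, [-0.116, -0.116, 0], [0, 0, -0.2]]
    - [100, [-0.145, -0.145, 0], [0, 0, -0.25]]
    - [100, [-0.174, -0.174, 0], [0, 0, -0.3]]
    - [100, [-0.203, -0.203, 0], [0, 0, -0.35]]
    - [100, [-0.232, -0.232, 0], [0, 0, -0.4]]
    - [100, [-0.261, -0.261, 0], [0, 0, -0.44]]
    - [100, [-0.29, -0.29, 0], [0, 0, -0.46]]

```text
time: 0.98
ee_pos: [0.3783, 0.2294, 0.2923]
eef_rot: [-0.077, 0.997, 0.0, 0.0]
ft_force: [1.7, 0.7, 0.3]
width: 0.0865
```

```bash
python3 - <<'E'
from h import *
s=read_state();print(s['ee_pos'],s['joint_positions'])
print([np.round(v,4) for v in delta((.50,0,.30),tool_R(0,0))])
E
```

```text
[0.37825289 0.22937142 0.29226983] [-0.85909305 -0.0849704   0.2003923   1.92333086  0.0171113   1.3012119
  1.06141508]
[array([-0.085 , -0.2454, -0.0078]), array([0.0005, 0.0001, 0.001 ])]
```

Emit:
arm_command:
  commands:
    - [100, [-0.014, -0.035, 0.01], [0, 0, 0]]
    - [100, [-0.028, -0.07, 0.02], [0, 0, 0]]
    - [100, [-0.042, -0.105, 0.03], [0, 0, 0]]
    - [100, [-0.056, -0.14, 0.04], [0, 0, 0]]
    - [100, [-0.07, -0.175, 0.05], [0, 0, 0]]
    - [100, [-0.085, -0.21, 0.06], [0, 0, 0]]
    - [100, [-0.085, -0.245, 0.06], [0, 0, 0]]
    - [100, [-0.085, -0.245, 0.06], [0, 0, 0]]
    - [100, [-0.085, -0.245, 0.06], [0, 0, 0]]
    - [100, [-0.085, -0.245, 0.06], [0, 0, 0]]

```text
time: 1.82
ee_pos: [0.4988, 0.0026, 0.2321]
eef_rot: [-0.076, 0.997, 0.0, -0.0]
ft_force: [0.8, 0.2, -1.4]
width: 0.0869
```

```bash
python3 - <<'E'
from h import *
s=read_state();print(s['ee_pos'],s['joint_positions'])
c=snap('wrist','w1.png'); pickle.dump((s,c),open('w1.pkl','wb'))
E
```

```text
[0.49882525 0.00263558 0.23210887] [-0.57585104  0.09314945  0.50987858  1.89167295 -0.0497579   1.16937855
  1.6746814 ]
```

View pics/w1.png

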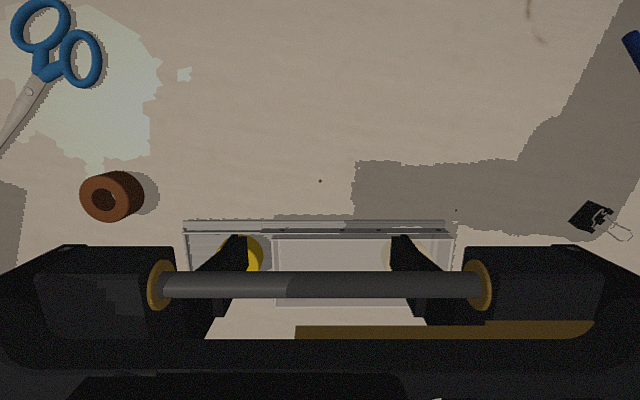

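Emit:
arm_command:
  commands:
    - [100, [-0.03, 0, 0], [0, 0, 0]]
    - [100, [-0.06, 0, 0], [0, 0, 0]]
    - [100, [-0.09, 0, 0], [0, 0, 0]]
    - [100, [-0.12, 0, 0], [0, 0, 0]]
    - [100, [-0.14, 0, 0], [0, 0, 0]]
    - [100, [-0.14, 0, 0], [0, 0, 0]]
    - [100, [-0.14, 0, 0], [0, 0, 0]]
    - [100, [-0.14, 0, 0], [0, 0, 0]]
    - [100, [-0.14, 0, 0], [0, 0, 0]]
    - [100, [-0.14, 0, 0], [0, 0, 0]]

```text
time: 2.7
ee_pos: [0.6367, 0.0235, 0.2327]
eef_rot: [-0.076, 0.997, 0.0, 0.0]
ft_force: [-0.6, -0.7, -0.5]
width: 0.0869
```

```bash
python3 - <<'E'
from h import *
s=read_state();print(s['ee_pos'],s['joint_positions'])
c=snap('wrist','w2.png'); pickle.dump((s,c),open('w2.pkl','wb'))
E
```

```text
[0.63671349 0.02352264 0.23265911] [-0.49429393  0.4231479   0.50976464  1.5296451  -0.21400092  1.24424942
  1.76977136]
```

View pics/w2.png

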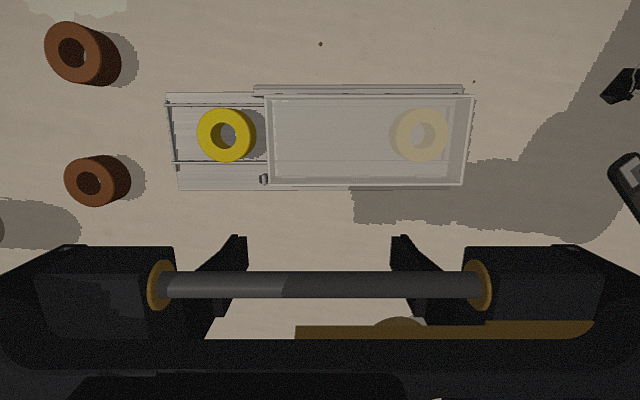

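```bash
python3 - <<'E'
from h import *
a=cv2.imread('pics/w2.png')
cv2.imwrite('pics/w2a.png',cv2.resize(a[70:200,150:320],None,fx=4.6,fy=4.6,interpolation=cv2.INTER_CUBIC))
cv2.imwrite('pics/w2b.png',cv2.resize(a[70:200,320:490],None,fx=4.6,fy=4.6,interpolation=cv2.INTER_CUBIC))
E
```

```text
(no output)
```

View pics/w2a.png

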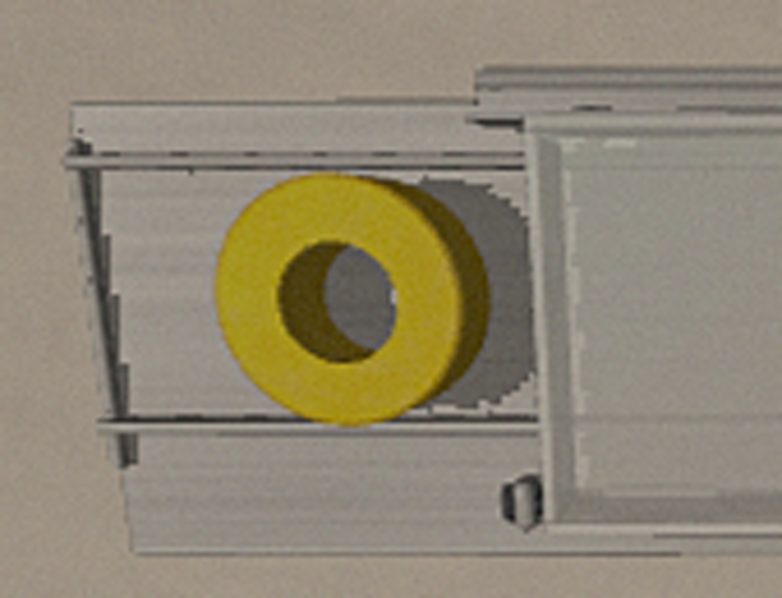

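View pics/w2b.png

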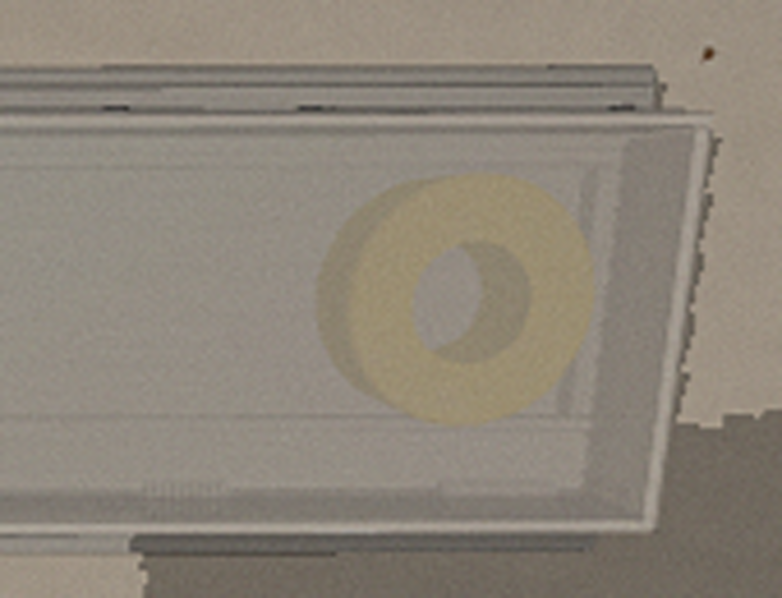

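```bash
python3 - <<'E'
from h import *
s,c=pickle.load(open('w2.pkl','rb')); RT=wristRT(c,s)
print('cam',-RT[0].T@RT[1])
P=lambda x,y,ox=150:(ox+x/4.6-.4,70+y/4.6-.4)
a=onz(c,P(339,298),.038,RT); b=onz(c,P(472,298.5,320),.038,RT)
v=b-a; psi=np.arctan2(-v[0],v[1]); print('yel',a,'stock',b,np.linalg.norm(v),np.rad2deg(psi))
ax=np.array([np.cos(psi),np.sin(psi),0]); ay=np.array([-np.sin(psi),np.cos(psi),0])
O=b-.122*ay+.005*ax; print('O',O)
def show(n,u,z):
    q=onz(c,u,z,RT)-O; print(n,np.round([q@ax*1000,q@ay*1000],1))
show('lip end',P(476,70),.020); show('lip far end',P(655,66,320),.02)
show('landing FL',P(72,103),.008);show('landing BL',P(133,552),.008)
show('curb front near landing end',P(70,160),.014); show('curb near wall',P(520,160),.014); show('fence',P(100,427),.016);show('fence2',P(540,427),.016)
show('hood FL top',P(527,118),.048);show('hood FR',P(712,115,320),.048);show('hood BL',P(545,525),.048);show('hood BR',P(655,527,320),.048)
for u in[(78,53),(93,181)]: show('brown',u,.028)
# marker: undistorted brown wrt w
E
```

```text
cam [0.55880174 0.01249442 0.32491008]
yel [ 0.58797201 -0.07527446  0.038     ] stock [0.5592245  0.11360977 0.038     ] 0.19105933660964097 8.653804217675924
O [ 0.58252416 -0.00624901  0.038     ]
lip end [-51.1 -41.4]
lip far end [-52.  162.2]
landing FL [ -45.4 -133.8]
landing BL [  56.9 -134.2]
curb front near landing end [ -33.2 -133.1]
curb near wall [-33.3 -34.2]
fence [  25.2 -133.9]
fence2 [ 25.2 -32.3]
hood FL top [-39.6 -26.2]
hood FR [-40.3 161.6]
hood BL [ 41.2 -26.7]
hood BR [ 41.6 162.1]
brown [ -77.5 -199.3]
brown [  42.8 -211.9]
```

```bash
cat >> h.py <<'E'
TO=np.array([.5826,-.0032,0.]); TPSI=np.deg2rad(8.65)
HX,HZ,RL,PH=.042,.012,.0933,.0858
def lip(th): return np.array([HX-RL*np.cos(th+PH),0,HZ+RL*np.sin(th+PH)])
def Rt(beta,alpha): return Rtray().T@tool_R(beta,alpha)
def tcp_lip(th,alpha,beta,yc,s,w=.087,gap=0.):
    """tray-frame TCP such that lip at angle th touches front of finger A (centre) at lip y=yc, s above the tip"""
    L=lip(th); L[1]=yc; M=Rt(beta,alpha)
    return L-M@np.array([-.0117-gap,w/2+.0075,.070-s]),M
def report(p,M,w=.087,th=0):
    f=lambda x,y,z:np.round((p+M@np.array([x,y,z]))*1000,0).astype(int)
    o={}
    o['Binner']=f(-.0095,-w/2,.07),f(.0095,-w/2,.07)
    o['Bouter']=f(-.0095,-w/2-.015,.07),f(.0095,-w/2-.015,.07)
    o['Ainner']=f(-.0095,w/2,.07); o['Aouter']=f(-.0095,w/2+.015,.07)
    o['Aback']=f(.0095,w/2,.07)
    o['bodyB']=f(-.0375,-.095,0),f(.0375,-.095,0)
    T=M.T; e=lip(th); e[1]=-.044
    q=T@(e-p); o['lipEnd j,s']=np.round([q[1]*1000,70-q[2]*1000],0)
    return o
def world(p,M): return t2w(p),Rtray()@M
E
python3 - <<'E'
from h import *
W=[(0,40,0,-.02,.0053,0),(.25,32,5,-.02,.008,0),(.5,22,15,-.02,.012,0),(.75,10,25,-.025,.018,0),(1.0,0,32,-.03,.024,0),(1.08,0,38,-.036,.018,0),(1.08,0,42,-.036,.018,0),(1.08,0,50,.033,.006,0)]
for w in W:
    p,M=tcp_lip(*w[:5]); print(w,np.round(p,3)); 
    for k,v in report(p,M,th=w[0]).items(): print('   ',k,*v if isinstance(v,tuple) else (v,))
E
```

```text
(0, 40, 0, -0.02, 0.0053, 0) [-0.102 -0.071  0.062]
    Binner [ -49 -114   15] [ -64 -114    2]
    Bouter [ -49 -129   15] [ -64 -129    2]
    Ainner [-49 -27  15]
    Aouter [-49 -13  15]
    Aback [-64 -27   2]
    bodyB [ -73 -166   86] [-130 -166   38]
    lipEnd j,s [27.  5.]
(0.25, 32, 5, -0.02, 0.008, 0) [-0.086 -0.076  0.085]
    Binner [ -39 -113   28] [ -55 -113   18]
    Bouter [ -39 -128   27] [ -55 -128   17]
    Ainner [-43 -27  34]
    Aouter [-44 -12  35]
    Aback [-59 -27  24]
    bodyB [ -50 -171   98] [-114 -171   58]
    lipEnd j,s [27. 10.]
(0.5, 22, 15, -0.02, 0.012, 0) [-0.063 -0.084  0.099]
    Binner [ -24 -108   29] [ -42 -108   22]
    Bouter [ -23 -123   26] [ -40 -123   19]
    Ainner [-33 -24  50]
    Aouter [-34 -10  54]
    Aback [-50 -24  43]
    bodyB [ -19 -176   90] [ -88 -176   62]
    lipEnd j,s [28. 18.]
(0.75, 10, 25, -0.025, 0.018, 0) [-0.037 -0.093  0.104]
    Binner [ -13 -103   25] [ -32 -103   22]
    Bouter [ -12 -117   19] [ -31 -117   16]
    Ainner [-19 -24  62]
    Aouter [-20 -11  68]
    Aback [-38 -24  58]
    bodyB [   7 -179 
[... 463 characters left out ...]
16]
    Ainner [  3 -31  79]
    Aouter [  3 -19  88]
    Aback [-16 -31  79]
    bodyB [  31 -183   49] [ -44 -183   49]
    lipEnd j,s [45. 23.]
(1.08, 0, 42, -0.036, 0.018, 0) [-0.006 -0.109  0.102]
    Binner [  3 -94  21] [-16 -94  21]
    Bouter [   3 -105   11] [ -16 -105   11]
    Ainner [  3 -30  79]
    Aouter [  3 -18  89]
    Aback [-16 -30  79]
    bodyB [  31 -179   39] [ -44 -179   39]
    lipEnd j,s [45. 23.]
(1.08, 0, 50, 0.033, 0.006, 0) [-0.006 -0.049  0.1  ]
    Binner [  3 -23  22] [-16 -23  22]
    Bouter [  3 -33  10] [-16 -33  10]
    Ainner [ 3 33 88]
    Aouter [  3  42 100]
    Aback [-16  33  88]
    bodyB [  31 -110   27] [ -44 -110   27]
    lipEnd j,s [ 2. 65.]
```

```bash
python3 - <<'E'
from h import *
p,M=tcp_lip(1.08,0,50,.033,.006); p=p+[0,0,.12]
d=delta(*world(p,M)); print([np.round(v,4) for v in d])
E
```

```text
[array([ 0.0642, -0.0669,  0.0128]), array([-8.72e-01, -1.00e-04,  1.50e-03])]
```

Emit:
arm_command:
  commands:
    - [100, [0.008, -0.008, 0.002], [-0.11, 0, 0]]
    - [100, [0.016, -0.016, 0.004], [-0.22, 0, 0]]
    - [100, [0.024, -0.024, 0.006], [-0.33, 0, 0]]
    - [100, [0.032, -0.032, 0.008], [-0.44, 0, 0]]
    - [100, [0.04, -0.04, 0.01], [-0.55, 0, 0]]
    - [100, [0.048, -0.048, 0.012], [-0.66, 0, 0]]
    - [100, [0.056, -0.056, 0.012], [-0.77, 0, 0]]
    - [100, [0.064, -0.067, 0.012], [-0.872, 0, 0]]
    - [100, [0.064, -0.067, 0.012], [-0.872, 0, 0]]
    - [100, [0.064, -0.067, 0.012], [-0.872, 0, 0]]

```text
time: 3.58
ee_pos: [0.5838, -0.0544, 0.2193]
eef_rot: [-0.067, 0.904, 0.421, -0.032]
ft_force: [0.1, 0.7, -0.2]
width: 0.0869
```

```bash
python3 - <<'E'
from h import *
s=read_state(); print(np.round(s['joint_positions'],3))
p,M=tcp_lip(1.08,0,50,.033,.006); p=p+[0,0,.12]
d=delta(*world(p,M)); print([np.round(v,4) for v in d])
E
```

```text
[ 0.079  0.589  0.364  1.523 -0.888  1.667  2.358]
[array([-0.0001,  0.0016,  0.0012]), array([-0.0015,  0.0005, -0.0031])]
```

```bash
python3 - <<'E'
from h import *
p,M=tcp_lip(0,40,0,-.02,.004); print(p); p=p+[-.022,0,.06]
d=delta(*world(p,M)); print([np.round(v,4) for v in d])
E
```

```text
[-0.10234349 -0.071       0.06303364]
[array([ 0.1176, -0.0871,  0.0465]), array([ 0.8335, -0.6536, -0.3067])]
```

Emit:
arm_command:
  commands:
    - [100, [0.012, -0.009, 0.005], [0.083, -0.065, -0.031]]
    - [100, [0.024, -0.018, 0.009], [0.167, -0.131, -0.061]]
    - [100, [0.035, -0.026, 0.014], [0.25, -0.196, -0.092]]
    - [100, [0.047, -0.035, 0.019], [0.333, -0.261, -0.123]]
    - [100, [0.059, -0.044, 0.023], [0.417, -0.327, -0.153]]
    - [100, [0.071, -0.052, 0.028], [0.5, -0.392, -0.184]]
    - [100, [0.082, -0.061, 0.033], [0.583, -0.457, -0.215]]
    - [100, [0.094, -0.07, 0.037], [0.667, -0.523, -0.245]]
    - [100, [0.106, -0.078, 0.042], [0.75, -0.588, -0.276]]
    - [100, [0.118, -0.087, 0.046], [0.833, -0.654, -0.307]]

```text
time: 4.42
ee_pos: [0.4977, -0.0814, 0.1397]
eef_rot: [-0.072, 0.959, 0.162, 0.222]
ft_force: [-0.1, -0.5, -0.5]
width: 0.0872
```

```bash
python3 - <<'E'
from h import *
s=read_state(); print(np.round(s['joint_positions'],3), np.round(s['ft_force'],2))
p,M=tcp_lip(0,40,0,-.02,.004); p=p+[-.022,0,0.0]
d=delta(*world(p,M)); print([np.round(v,4) for v in d])
snap('scene','s2.png'); snap('wrist','w3.png')
E
```

```text
[ 0.5    0.128 -0.181  2.165 -0.748  0.687  2.596] [-0.06 -0.51 -0.54]
[array([ 0.0595, -0.0256,  0.0504]), array([ 0.2726, -0.2199, -0.1005])]
```

View pics/s2.png

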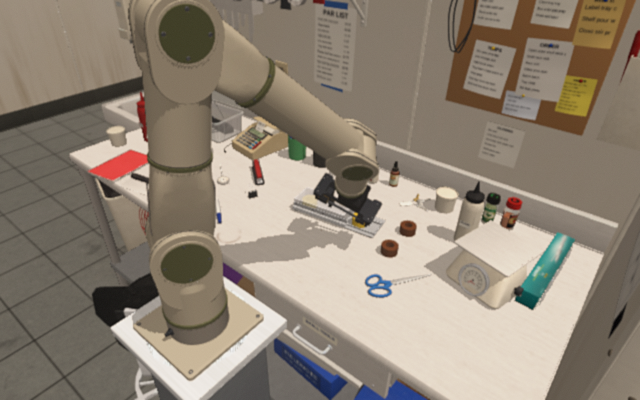

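View pics/w3.png

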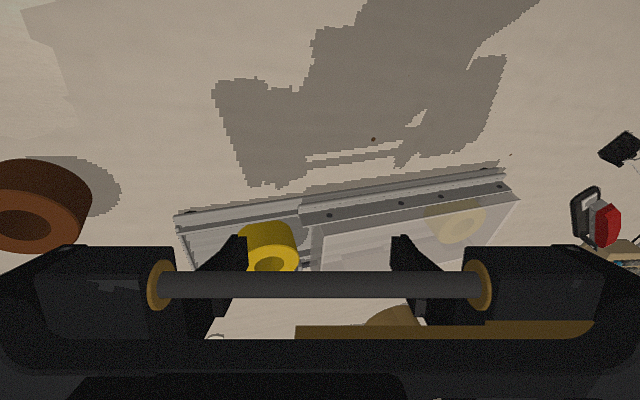

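```bash
cat >> h.py <<'E'
Z180=np.diag([-1.,-1.,1.])
def tcp_lipF(th,alpha,beta,yc,s,w=.087,gap=0.):
    p,M=tcp_lip(th,alpha,beta,yc,s,w,gap); return p,M@Z180
E
python3 - <<'E'
from h import *
s=read_state(); R0=R.from_quat(s['eef_rot']).as_matrix()
print(np.round(R0,3), R0.T@[0,0,.06])
E
```

```text
[[-0.893 -0.204  0.401]
 [-0.061  0.938  0.342]
 [-0.446  0.281 -0.85 ]] [-0.02677627  0.01685411 -0.0509801 ]
```

Emit:
arm_command:
  commands:
    - [100, [-0.009, 0.006, -0.017], [0, 0, 0.12]]
    - [100, [-0.018, 0.011, -0.034], [0, 0, 0.24]]
    - [100, [-0.027, 0.017, -0.051], [0, 0, 0.36]]
    - [100, [-0.027, 0.017, -0.051], [0, 0, 0.48]]
    - [100, [-0.027, 0.017, -0.051], [0, 0, 0.6]]
    - [100, [-0.027, 0.017, -0.051], [0, 0, 0.72]]
    - [100, [-0.027, 0.017, -0.051], [0, 0, 0.84]]
    - [100, [-0.027, 0.017, -0.051], [0, 0, 0.96]]
    - [100, [-0.027, 0.017, -0.051], [0, 0, 1.08]]
    - [100, [-0.027, 0.017, -0.051], [0, 0, 1.2]]

```text
time: 5.35
ee_pos: [0.4981, -0.0819, 0.1996]
eef_rot: [0.485, 0.83, 0.26, 0.09]
ft_force: [0.0, -0.1, -0.4]
width: 0.0868
```

Emit:
arm_command:
  commands:
    - [100, [0, 0, 0], [0, 0, 0.12]]
    - [100, [0, 0, 0], [0, 0, 0.24]]
    - [100, [0, 0, 0], [0, 0, 0.36]]
    - [100, [0, 0, 0], [0, 0, 0.48]]
    - [100, [0, 0, 0], [0, 0, 0.6]]
    - [100, [0, 0, 0], [0, 0, 0.72]]
    - [100, [0, 0, 0], [0, 0, 0.84]]
    - [100, [0, 0, 0], [0, 0, 0.96]]
    - [100, [0, 0, 0], [0, 0, 1.08]]
    - [100, [0, 0, 0], [0, 0, 1.2]]

```text
time: 6.18
ee_pos: [0.4981, -0.0819, 0.1996]
eef_rot: [0.869, 0.411, 0.265, -0.073]
ft_force: [0.4, 0.6, -0.1]
width: 0.0875
```

```bash
python3 - <<'E'
from h import *
s=read_state(); print(np.round(s['joint_positions'],3), np.round(s['ft_force'],2))
p,M=tcp_lipF(0,40,0,-.02,.004); p=p+[-.022,0,0.06]
d=delta(*world(p,M)); print([np.round(v,4) for v in d])
E
```

```text
[ 0.428  0.03  -0.101  2.117 -0.674  0.81   0.069] [ 0.35  0.57 -0.13]
[array([-0.0612, -0.0212,  0.0503]), array([-0.3413,  0.1095,  0.6245])]
```

Emit:
arm_command:
  commands:
    - [100, [-0.009, -0.003, 0.007], [-0.049, 0.016, 0.09]]
    - [100, [-0.018, -0.006, 0.014], [-0.098, 0.032, 0.18]]
    - [100, [-0.027, -0.009, 0.021], [-0.147, 0.048, 0.27]]
    - [100, [-0.036, -0.012, 0.028], [-0.196, 0.064, 0.36]]
    - [100, [-0.045, -0.015, 0.035], [-0.245, 0.08, 0.45]]
    - [100, [-0.053, -0.018, 0.043], [-0.294, 0.096, 0.54]]
    - [100, [-0.061, -0.021, 0.05], [-0.341, 0.11, 0.625]]
    - [100, [-0.061, -0.021, 0.05], [-0.341, 0.11, 0.625]]
    - [100, [-0.061, -0.021, 0.05], [-0.341, 0.11, 0.625]]
    - [100, [-0.061, -0.021, 0.05], [-0.341, 0.11, 0.625]]

```text
time: 7.02
ee_pos: [0.4706, -0.0928, 0.1262]
eef_rot: [0.938, 0.074, 0.338, -0.025]
ft_force: [0.4, 0.1, -0.4]
width: 0.0868
```

```bash
python3 - <<'E'
from h import *
s=read_state(); print(np.round(s['joint_positions'],3), np.round(s['ft_force'],2))
p,M=tcp_lipF(0,40,0,-.02,.004); p=p+[-.022,0,0.06]
d=delta(*world(p,M)); print([np.round(v,4) for v in d])
p=p-[0,0,.06]
d=delta(*world(p,M)); print([np.round(v,4) for v in d])
E
```

```text
[ 0.776 -0.011 -0.519  2.416 -1.266  0.274  0.007] [ 0.38  0.12 -0.43]
[array([-0.0021, -0.0007,  0.0023]), array([-0.0013,  0.0056,  0.0055])]
[array([-0.0404, -0.0009,  0.0485]), array([-0.0013,  0.0056,  0.0055])]
```

```bash
python3 - <<'E'
from h import *
p,M=tcp_lipF(0,30,0,-.02,.007); 
for k,v in report(p,M@Z180).items(): print(k,v)
p=p+[-.02,0,0]
d=delta(*world(p,M)); print(p,[np.round(v,4) for v in d])
E
```

```text
Binner (array([ -49, -114,   13]), array([ -66, -114,    3]))
Bouter (array([ -49, -129,   13]), array([ -66, -129,    3]))
Ainner [-49 -27  13]
Aouter [-49 -13  13]
Aback [-66 -27   3]
bodyB (array([ -60, -166,   87]), array([-125, -166,   50]))
lipEnd j,s [27.  7.]
[-0.11258929 -0.071       0.06870492] [array([-0.0278, -0.0008,  0.0517]), array([-0.0008, -0.169 ,  0.0056])]
```

Emit:
arm_command:
  commands:
    - [100, [-0.003, 0, 0.006], [0, -0.021, 0]]
    - [100, [-0.007, 0, 0.013], [0, -0.042, 0]]
    - [100, [-0.01, 0, 0.019], [0, -0.063, 0]]
    - [100, [-0.014, 0, 0.026], [0, -0.085, 0]]
    - [100, [-0.017, 0, 0.032], [0, -0.106, 0]]
    - [100, [-0.021, -0.001, 0.039], [0, -0.127, 0]]
    - [100, [-0.024, -0.001, 0.045], [0, -0.148, 0]]
    - [100, [-0.028, -0.001, 0.052], [0, -0.169, 0.005]]
    - [100, [-0.028, -0.001, 0.052], [0, -0.169, 0.005]]
    - [100, [-0.028, -0.001, 0.052], [0, -0.169, 0.005]]

```text
time: 7.85
ee_pos: [0.4823, -0.0902, 0.0681]
eef_rot: [0.963, 0.073, 0.258, -0.02]
ft_force: [-0.3, 0.4, 0.4]
width: 0.0872
```

```bash
python3 - <<'E'
from h import *
s=read_state(); print(np.round(s['joint_positions'],3), np.round(s['ft_force'],2))
p,M=tcp_lipF(0,30,0,-.02,.007); p=p+[-.02,0,0]
d=delta(*world(p,M)); print([np.round(v,4) for v in d])
c=snap('scene','s3.png'); a=cv2.imread('pics/s3.png')[150:270,260:440]; cv2.imwrite('pics/s3c.png',cv2.resize(a,None,fx=4.4,fy=4.4,interpolation=cv2.INTER_CUBIC)); 
c=snap('wrist','w4.png')
c=snap('top','t4.png');a=cv2.imread('pics/t4.png')[130:250,260:440]; cv2.imwrite('pics/t4c.png',cv2.resize(a,None,fx=4.4,fy=4.4,interpolation=cv2.INTER_CUBIC)); 
E
```

```text
[ 0.543  0.158 -0.363  2.337 -0.63   0.201 -0.631] [-0.28  0.39  0.44]
[array([ 0.    ,  0.0001, -0.0006]), array([-0.0017,  0.0001, -0.0001])]
```

View pics/s3c.png

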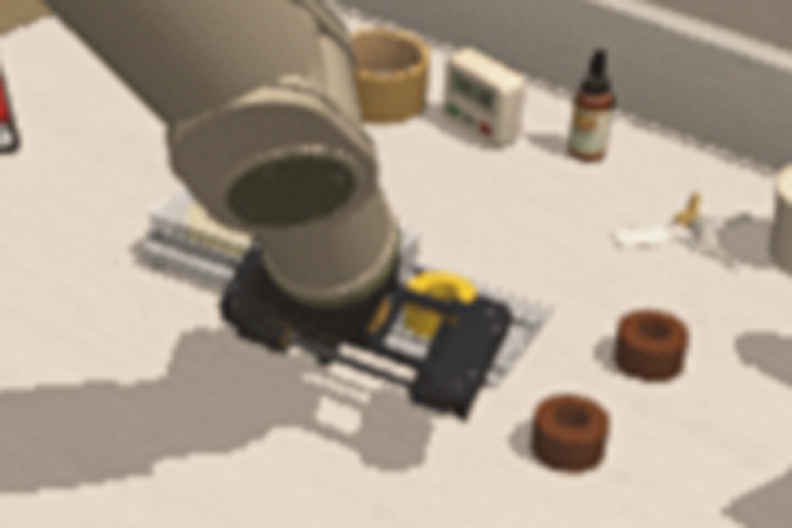

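View pics/w4.png

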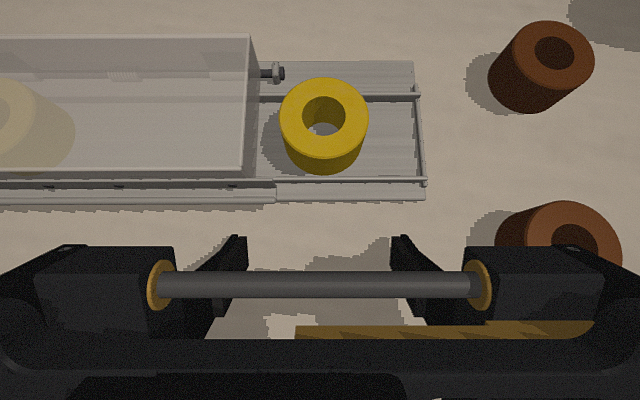

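View pics/t4c.png

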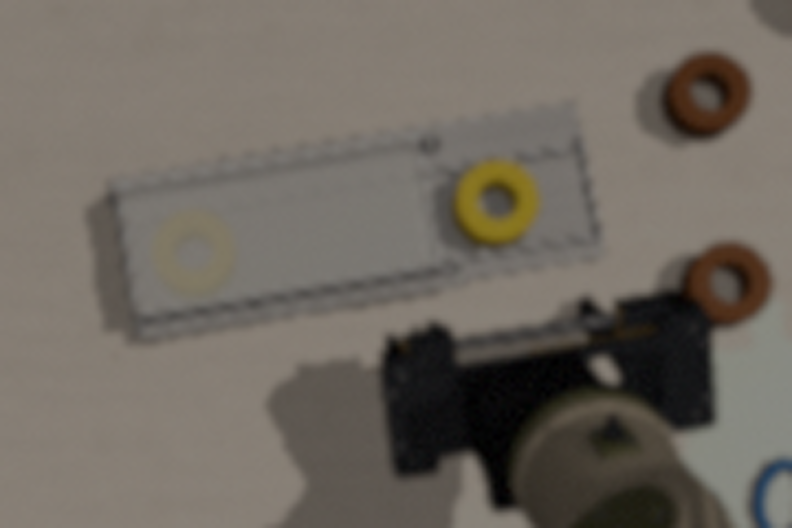

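```bash
python3 - <<'E'
from h import *
a=cv2.imread('pics/w4.png')[150:225,210:440]; cv2.imwrite('pics/w4c.png',cv2.resize(a,None,fx=3.4,fy=3.4,interpolation=cv2.INTER_CUBIC)); 
E
```

```text
(no output)
```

View pics/w4c.png

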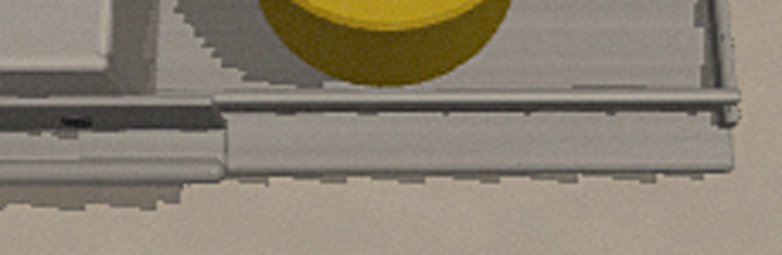

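```bash
python3 - <<'E'
from h import *
s=read_state(); c=camera('wrist'); RT=wristRT(c,s)
P=lambda x,y:(210+x/3.4-.35,150+y/3.4-.35)
for n,u,z in [('lip end outer edge mid',(226,172),.020),('lip at x=20 lower edge',(20,182),.019),('base edge top',(500,168),.008),('base edge top near end',(730,165),.008),('curb',(500,97),.014),('curb far',(730,97),.014),('roll bottom',(385,86),.008)]:
    print(n,np.round(w2t(onz(c,P(*u),z,RT))*1000,1))
E
```

```text
lip end outer edge mid [-50.1 -45.2  20. ]
lip at x=20 lower edge [-51.6  -9.1  19. ]
base edge top [-46.4 -94.6   8. ]
base edge top near end [ -45.9 -137.6    8. ]
curb [-34.5 -94.2  14. ]
curb far [ -34.6 -136.5   14. ]
roll bottom [-30.2 -73.2   8. ]
```

```bash
cat >> h.py <<'E'
def rows(wps,op=100,s0=None):
    s=s0 or read_state(); p0=np.array(s['ee_pos']); R0=R.from_quat(s['eef_rot']).as_matrix(); out=[]
    for p,M in wps:
        d=delta(*world(p,M),p0=p0,R0=R0); out.append([op,[round(float(x),4) for x in d[0]],[round(float(x),3) for x in d[1]]])
    print('['+',\n'.join(str(r) for r in out)+']'); return out
E
python3 - <<'E'
from h import *
w=[]
p,M=tcp_lipF(0,30,0,-.02,.007)
w+= [(p+[-.013,0,0],M),(p+[-.006,0,0],M),(p,M)]
for k in range(1,8):
    f=k/7; w.append(tcp_lipF(.25*f,30-4*f,0,-.02,.007+.003*f))
rows(w)
E
```

```text
[[100, [0.0067, -0.0007, 0.0033], [-0.001, -0.0, -0.002]],
[100, [0.0128, -0.0007, 0.0068], [-0.001, -0.0, -0.002]],
[100, [0.018, -0.0007, 0.0098], [-0.001, -0.0, -0.002]],
[100, [0.0206, -0.0007, 0.0074], [-0.001, -0.01, -0.002]],
[100, [0.0232, -0.0008, 0.0051], [-0.001, -0.02, -0.002]],
[100, [0.026, -0.0008, 0.0029], [-0.001, -0.03, -0.002]],
[100, [0.0288, -0.0008, 0.0007], [-0.001, -0.04, -0.002]],
[100, [0.0317, -0.0008, -0.0013], [-0.001, -0.05, -0.002]],
[100, [0.0347, -0.0008, -0.0033], [-0.001, -0.06, -0.002]],
[100, [0.0378, -0.0008, -0.0051], [-0.001, -0.07, -0.002]]]
```

Emit:
arm_command:
  commands:
    - [100, [0.007, -0.001, 0.003], [0, 0, 0]]
    - [100, [0.013, -0.001, 0.007], [0, 0, 0]]
    - [100, [0.018, -0.001, 0.01], [0, 0, 0]]
    - [100, [0.0205, -0.001, 0.0075], [0, -0.01, 0]]
    - [100, [0.023, -0.001, 0.005], [0, -0.02, 0]]
    - [100, [0.026, -0.001, 0.003], [0, -0.03, 0]]
    - [100, [0.029, -0.001, 0.001], [0, -0.04, 0]]
    - [100, [0.032, -0.001, -0.001], [0, -0.05, 0]]
    - [100, [0.035, -0.001, -0.003], [0, -0.06, 0]]
    - [100, [0.038, -0.001, -0.005], [0, -0.07, 0]]

```text
time: 8.88
ee_pos: [0.509, -0.086, 0.0895]
eef_rot: [0.972, 0.072, 0.221, -0.018]
ft_force: [-9.3, -2.6, 1.0]
width: 0.0868
```

```bash
python3 - <<'E'
from h import *
s=read_state(); print(np.round(s['joint_positions'],3), np.round(s['ft_force'],2))
p,M=tcp_lipF(.25,26,0,-.02,.01)
d=delta(*world(p,M)); print([np.round(v,4) for v in d])
c=snap('wrist','w5.png')
E
```

```text
[ 0.309  0.153 -0.165  2.236 -0.321  0.343 -0.991] [-9.33 -2.63  1.04]
[array([ 0.003 ,  0.0002, -0.0008]), array([-0.0023,  0.0066, -0.0029])]
```

View pics/w5.png

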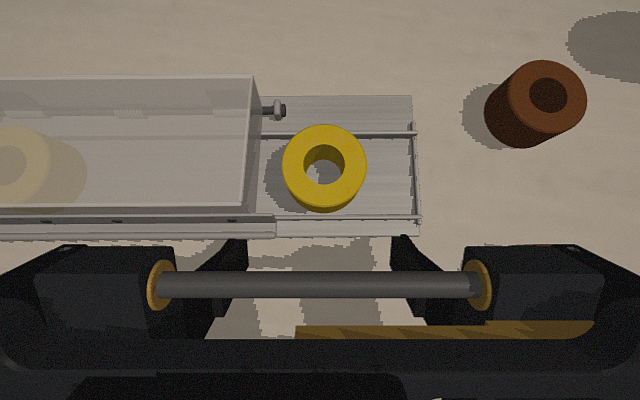

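```bash
python3 - <<'E'
from h import *
s=read_state(); p=w2t(s['ee_pos']); M=Rtray().T@R.from_quat(s['eef_rot']).as_matrix()@Z180
for k,v in report(p,M).items(): print(k,v)
L=lip(0);L[1]=-.02; print((M.T@(L-p))*1000)
E
```

```text
Binner (array([ -46, -114,   31]), array([ -63, -114,   23]))
Bouter (array([ -46, -129,   31]), array([ -63, -129,   23]))
Ainner [-46 -27  31]
Aouter [-46 -12  31]
Aback [-63 -27  23]
bodyB (array([ -51, -166,  106]), array([-119, -166,   74]))
lipEnd j,s [27. -8.]
[-0.10295118 50.57687559 77.98816452]
```

```bash
python3 - <<'E'
from h import *
a=cv2.imread('pics/w5.png')[190:320,150:330]; cv2.imwrite('pics/w5c.png',cv2.resize(a,None,fx=4.4,fy=4.4,interpolation=cv2.INTER_CUBIC)); 
s=read_state(); c=camera('wrist'); M=np.array(c['mount']); Mi=np.linalg.inv(M)
for q in [(.0095,-.0435,.07),(-.0095,-.0435,.07),(.0095,-.0585,.07),(.0095,.0435,.07),(.0095,-.0435,.05),(0.0095,-.0435,.03)]:
    x=Mi@np.r_[q,1]; print(q,[round(c['fx']*x[0]/x[2]+c['cx'],1),round(c['fy']*x[1]/x[2]+c['cy'],1)])
E
```

```text
(0.0095, -0.0435, 0.07) [np.float64(248.2), np.float64(234.8)]
(-0.0095, -0.0435, 0.07) [np.float64(250.4), np.float64(263.2)]
(0.0095, -0.0585, 0.07) [np.float64(223.3), np.float64(234.8)]
(0.0095, 0.0435, 0.07) [np.float64(392.8), np.float64(234.7)]
(0.0095, -0.0435, 0.05) [np.float64(239.6), np.float64(249.2)]
(0.0095, -0.0435, 0.03) [np.float64(228.5), np.float64(267.6)]
```

View pics/w5c.png

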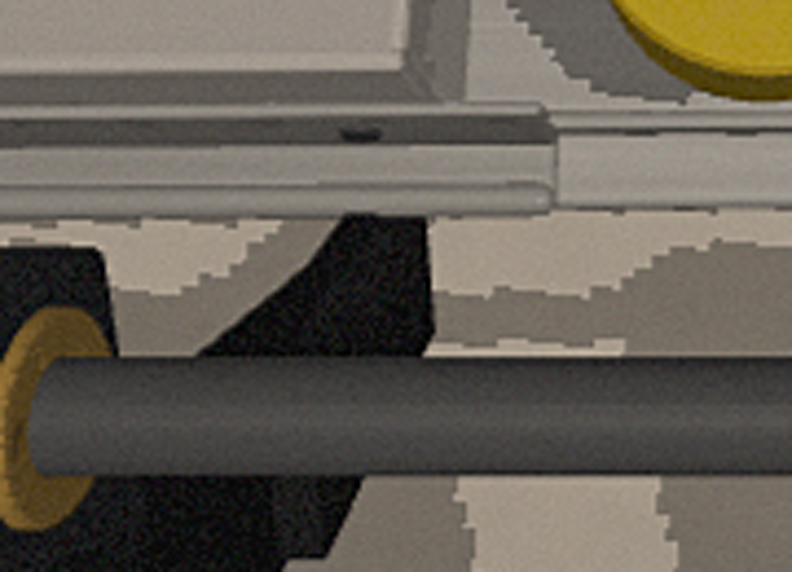

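```bash
python3 - <<'E'
from h import *
s=read_state(); c=snap('wrist','w6.png'); RT=wristRT(c,s); snap('scene','s6.png')
a=cv2.imread('pics/s6.png')[150:270,260:440]; cv2.imwrite('pics/s6c.png',cv2.resize(a,None,fx=4.4,fy=4.4,interpolation=cv2.INTER_CUBIC))
for th in (0,.1,.2,.25,.3):
    L=lip(th); L[1]=-.044
    u=np.array([-np.cos(th),0,np.sin(th)]); up=np.array([np.sin(th),0,np.cos(th)])
    H=np.array([HX,-.03,HZ])+.084*u+.036*up
    print(th,proj(c,t2w(L),RT),'hood corner',proj(c,t2w(H),RT))
E
```

```text
0 [278.67617487 243.1711827 ] hood corner [246.21915058 225.3861174 ]
0.1 [276.58683683 240.68464533] hood corner [242.57386048 216.33394651]
0.2 [274.35673795 236.3447391 ] hood corner [238.86372028 204.8860521 ]
0.25 [273.19367213 233.40976294] hood corner [237.00800479 198.23340332]
0.3 [272.00225176 229.9283312 ] hood corner [235.16684487 190.95598929]
```

View pics/s6c.png

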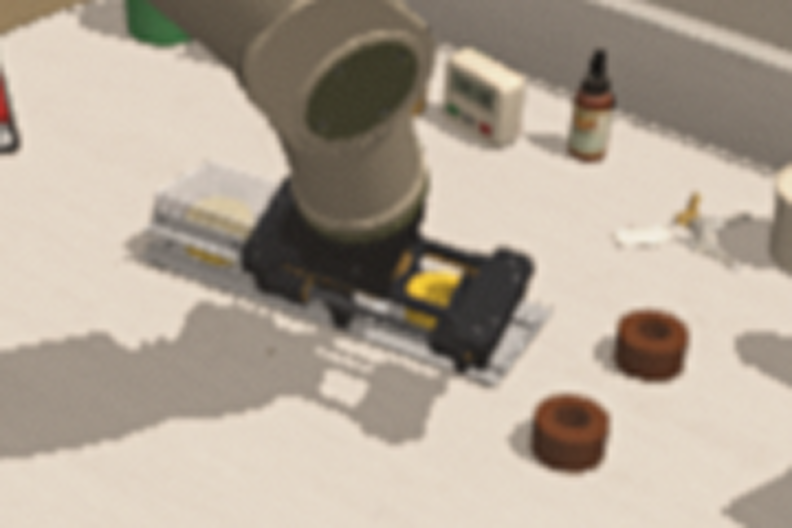

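```bash
python3 - <<'E'
from h import *
w=[]
for k in range(1,11):
    f=k/10; th=.24+.46*f; w.append(tcp_lipF(th,26-14*f,20*f,-.02-.004*f,.010))
    if k%3==1:
        print(th); 
        for kk,v in report(w[-1][0],w[-1][1]@Z180,th=th).items(): print('  ',kk,v)
rows(w)
E
```

```text
0.286
   Binner (array([ -41, -114,   33]), array([ -59, -114,   25]))
   Bouter (array([ -41, -129,   32]), array([ -58, -129,   25]))
   Ainner [-43 -28  36]
   Aouter [-43 -13  36]
   Aback [-60 -28  28]
   bodyB (array([ -44, -168,  107]), array([-113, -168,   75]))
   lipEnd j,s [27. 11.]
0.42400000000000004
   Binner (array([ -33, -114,   35]), array([ -51, -114,   29]))
   Bouter (array([ -33, -129,   33]), array([ -51, -129,   27]))
   Ainner [-38 -28  47]
   Aouter [-38 -13  48]
   Aback [-55 -28  40]
   bodyB (array([ -29, -175,  103]), array([ -99, -175,   77]))
   lipEnd j,s [29. 13.]
0.562
   Binner (array([ -25, -112,   36]), array([ -44, -112,   31]))
   Bouter (array([ -24, -127,   33]), array([ -43, -127,   28]))
   Ainner [-31 -28  57]
   Aouter [-32 -13  60]
   Aback [-50 -28  51]
   bodyB (array([ -14, -179,   97]), array([ -86, -179,   77]))
   lipEnd j,s [30. 15.]
0.7
   Binner (array([ -17, -109,   37]), array([ -36, -109,   33]))
   Bouter (array([ -16, -123,   32]), array([ -35, -123,   28]))
   Ainner [-24 -28  66]
   Aouter [-25 -14  71]
   Aback [-42 -28  62]
   bodyB (array([   0, -182,   90]), array([ -73, -182,   74]))
   lipEnd j,s [32. 17.]
[[100, [0.0069, 0.0027, -0.0017], [0.033, -0.018, -0.002]],
[100, [0.0114, 0.0051, -0.0029], [0.067, -0.043, -0.001]],
[100, [0.016, 0.0074, -0.0038], [0.102, -0.067, 0.001]],
[100, [0.0207, 0.0096, -0.0046], [0.137, -0.092, 0.004]],
[100, [0.0253, 0.0118, -0.005], [0.172, -0.116, 0.008]],
[100, [0.0299, 0.0139, -0.0053], [0.207, -0.14, 0.012]],
[100, [0.0345, 0.0159, -0.0053], [0.241, -0.164, 0.018]],
[100, [0.0391, 0.0179, -0.005], [0.276, -0.189, 0.024]],
[100, [0.0437, 0.0198, -0.0045], [0.31, -0.212, 0.031]],
[100, [0.0482, 0.0216, -0.0038], [0.345, -0.236, 0.039]]]
```

Emit:
arm_command:
  commands:
    - [100, [0.0045, 0.0025, -0.001], [0.033, -0.02, 0]]
    - [100, [0.009, 0.005, -0.002], [0.067, -0.044, 0]]
    - [100, [0.0135, 0.0075, -0.003], [0.102, -0.068, 0.001]]
    - [100, [0.018, 0.0095, -0.004], [0.137, -0.092, 0.004]]
    - [100, [0.023, 0.012, -0.0045], [0.172, -0.116, 0.008]]
    - [100, [0.0275, 0.014, -0.005], [0.207, -0.14, 0.012]]
    - [100, [0.032, 0.016, -0.005], [0.241, -0.164, 0.018]]
    - [100, [0.0365, 0.018, -0.0045], [0.276, -0.189, 0.024]]
    - [100, [0.041, 0.02, -0.004], [0.31, -0.212, 0.031]]
    - [100, [0.0455, 0.0215, -0.0035], [0.345, -0.236, 0.039]]

```text
time: 9.92
ee_pos: [0.5524, -0.1006, 0.1136]
eef_rot: [0.975, 0.093, 0.09, -0.181]
ft_force: [-5.1, 1.8, 1.2]
width: 0.0871
```

```bash
cat >> h.py <<'E'
def lidest(c,RT):
    out=[]
    for th in np.arange(0,1.36,.1):
        L=lip(th); L[1]=-.044
        u=np.array([-np.cos(th),0,np.sin(th)]); up=np.array([np.sin(th),0,np.cos(th)])
        H=np.array([HX,-.03,HZ])+.084*u+.036*up
        out.append((round(th,2),*np.round(np.r_[proj(c,t2w(L),RT),proj(c,t2w(H),RT)],0)))
    return out
E
python3 - <<'E'
from h import *
s=read_state(); print(np.round(s['joint_positions'],3), np.round(s['ft_force'],2))
p,M=tcp_lipF(.70,12,20,-.024,.01)
d=delta(*world(p,M)); print([np.round(v,4) for v in d])
c=snap('wrist','w7.png'); RT=wristRT(c,s)
for r in lidest(c,RT)[4:11]: print(r)
snap('scene','s7.png')
a=cv2.imread('pics/s7.png')[150:270,260:440]; cv2.imwrite('pics/s7c.png',cv2.resize(a,None,fx=4.4,fy=4.4,interpolation=cv2.INTER_CUBIC))
E
```

```text
[ 0.436  0.383 -0.162  1.853 -0.439  0.925 -0.824] [-5.12  1.8   1.16]
[array([ 0.001 ,  0.0007, -0.    ]), array([-0.0029, -0.0013,  0.002 ])]
(np.float64(0.4), np.float64(280.0), np.float64(261.0), np.float64(241.0), np.float64(233.0))
(np.float64(0.5), np.float64(274.0), np.float64(257.0), np.float64(235.0), np.float64(223.0))
(np.float64(0.6), np.float64(268.0), np.float64(250.0), np.float64(230.0), np.float64(210.0))
(np.float64(0.7), np.float64(263.0), np.float64(242.0), np.float64(225.0), np.float64(194.0))
(np.float64(0.8), np.float64(257.0), np.float64(231.0), np.float64(221.0), np.float64(178.0))
(np.float64(0.9), np.float64(252.0), np.float64(218.0), np.float64(218.0), np.float64(159.0))
(np.float64(1.0), np.float64(248.0), np.float64(202.0), np.float64(216.0), np.float64(139.0))
```

View pics/w7.png

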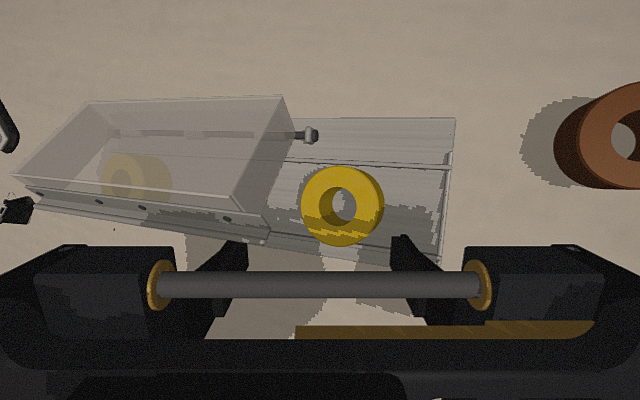

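View pics/s7c.png

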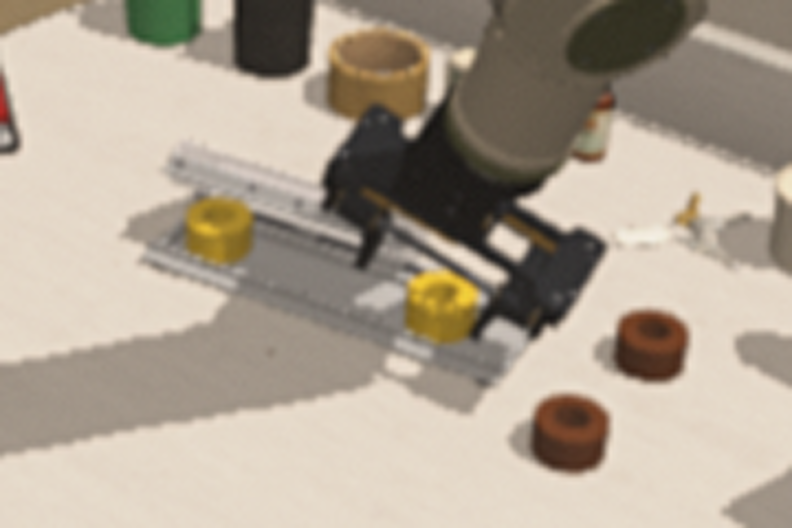

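```bash
python3 - <<'E'
from h import *
w=[]
for k in range(1,11):
    f=min(k/9,1); th=.70+.38*f; w.append(tcp_lipF(th,12-12*f,20+15*f,-.024-.012*f,.010+.009*f))
    if k%3==1:
        print(th); 
        for kk,v in report(w[-1][0],w[-1][1]@Z180,th=th).items(): print('  ',kk,v)
rows(w)
E
```

```text
0.7422222222222222
   Binner (array([ -15, -109,   36]), array([ -34, -109,   32]))
   Bouter (array([ -14, -123,   31]), array([ -33, -123,   27]))
   Ainner [-21 -28  68]
   Aouter [-22 -14  73]
   Aback [-40 -28  64]
   bodyB (array([   4, -183,   86]), array([ -70, -183,   73]))
   lipEnd j,s [34. 18.]
0.8688888888888888
   Binner (array([  -8, -107,   33]), array([ -27, -107,   31]))
   Bouter (array([  -7, -121,   27]), array([ -26, -121,   24]))
   Ainner [-12 -30  72]
   Aouter [-13 -16  79]
   Aback [-31 -30  70]
   bodyB (array([  16, -185,   76]), array([ -59, -185,   67]))
   lipEnd j,s [38. 21.]
0.9955555555555555
   Binner (array([  -1, -105,   30]), array([ -20, -105,   29]))
   Bouter (array([  -1, -118,   22]), array([ -20, -118,   21]))
   Ainner [ -3 -31  76]
   Aouter [ -4 -18  84]
   Aback [-22 -31  75]
   bodyB (array([  25, -185,   64]), array([ -50, -185,   61]))
   lipEnd j,s [42. 23.]
1.08
   Binner (array([   3, -103,   28]), array([ -16, -103,   28]))
   Bouter (array([   3, -115,   19]), array([ -16, -115,   19]))
   Ainner [  3 -31  78]
   Aouter [  3 -19  86]
   Aback [-16 -31  78]
   bodyB (array([  31, -185,   56]), array([ -44, -185,   56]))
   lipEnd j,s [44. 24.]
[[100, [0.0043, 0.0018, -0.0001], [0.028, -0.025, 0.009]],
[100, [0.0085, 0.0039, -0.0], [0.057, -0.047, 0.018]],
[100, [0.0126, 0.006, 0.0002], [0.086, -0.068, 0.028]],
[100, [0.0166, 0.008, 0.0007], [0.115, -0.089, 0.038]],
[100, [0.0206, 0.0099, 0.0013], [0.144, -0.109, 0.049]],
[100, [0.0244, 0.0118, 0.0021], [0.173, -0.13, 0.061]],
[100, [0.0283, 0.0137, 0.0031], [0.202, -0.15, 0.073]],
[100, [0.032, 0.0154, 0.0042], [0.231, -0.17, 0.085]],
[100, [0.0356, 0.0172, 0.0055], [0.26, -0.189, 0.099]],
[100, [0.0356, 0.0172, 0.0055], [0.26, -0.189, 0.099]]]
```

Emit:
arm_command:
  commands:
    - [100, [0.004, 0.002, 0], [0.028, -0.025, 0.009]]
    - [100, [0.008, 0.004, 0], [0.057, -0.047, 0.018]]
    - [100, [0.012, 0.006, 0], [0.086, -0.068, 0.028]]
    - [100, [0.016, 0.008, 0.001], [0.115, -0.089, 0.038]]
    - [100, [0.02, 0.01, 0.001], [0.144, -0.109, 0.049]]
    - [100, [0.024, 0.012, 0.002], [0.173, -0.13, 0.061]]
    - [100, [0.028, 0.0135, 0.003], [0.202, -0.15, 0.073]]
    - [100, [0.0315, 0.0155, 0.004], [0.231, -0.17, 0.085]]
    - [100, [0.035, 0.017, 0.0055], [0.26, -0.189, 0.099]]
    - [100, [0.035, 0.017, 0.0055], [0.26, -0.189, 0.099]]

```text
time: 10.85
ee_pos: [0.5916, -0.1096, 0.1098]
eef_rot: [0.951, 0.071, -0.022, -0.3]
ft_force: [-3.6, 0.6, 1.6]
width: 0.0871
```

```bash
python3 - <<'E'
from h import *
s=read_state(); print(np.round(s['joint_positions'],3), np.round(s['ft_force'],2))
p,M=tcp_lipF(1.08,0,35,-.036,.019)
d=delta(*world(p,M)); print([np.round(v,4) for v in d])
c=snap('wrist','w8.png'); RT=wristRT(c,s)
for r in lidest(c,RT)[7:]: print(r)
snap('scene','s8.png')
a=cv2.imread('pics/s8.png')[150:270,260:440]; cv2.imwrite('pics/s8c.png',cv2.resize(a,None,fx=4.4,fy=4.4,interpolation=cv2.INTER_CUBIC))
E
```

```text
[ 0.452  0.643 -0.147  1.529 -0.466  1.305 -0.899] [-3.61  0.62  1.57]
[array([ 0.0006,  0.0001, -0.0006]), array([ 0.0003, -0.001 , -0.0006])]
(np.float64(0.7), np.float64(265.0), np.float64(282.0), np.float64(224.0), np.float64(247.0))
(np.float64(0.8), np.float64(256.0), np.float64(276.0), np.float64(217.0), np.float64(235.0))
(np.float64(0.9), np.float64(248.0), np.float64(268.0), np.float64(211.0), np.float64(221.0))
(np.float64(1.0), np.float64(240.0), np.float64(258.0), np.float64(206.0), np.float64(206.0))
(np.float64(1.1), np.float64(233.0), np.float64(246.0), np.float64(202.0), np.float64(189.0))
(np.float64(1.2), np.float64(227.0), np.float64(232.0), np.float64(200.0), np.float64(171.0))
(np.float64(1.3), np.float64(221.0), np.float64(216.0), np.float64(199.0), np.float64(152.0))
```

View pics/w8.png

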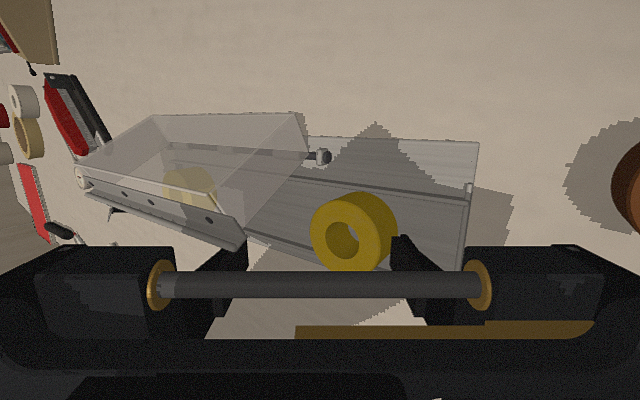

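View pics/s8c.png

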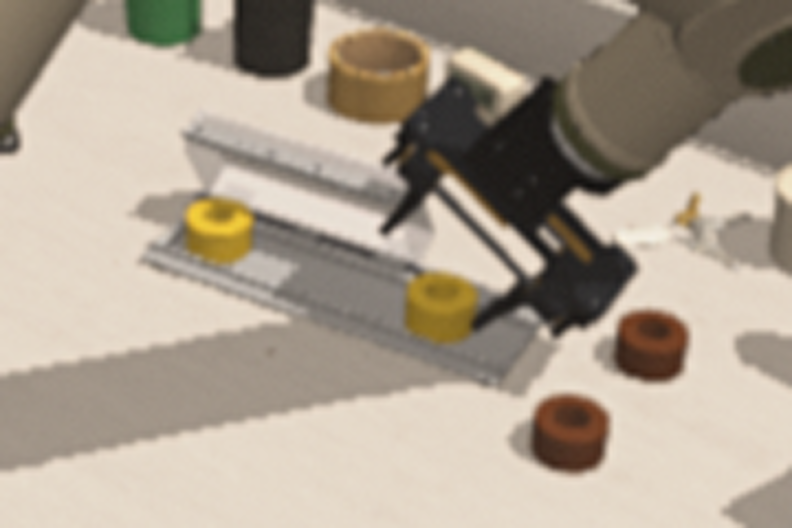

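```bash
cat >> h.py <<'E'
def bc_pose(y,z,beta,w,x=-.0065):
    M=Rt(beta,0); q=M@np.array([0,-w/2,.07]); p=np.array([x,y-q[1],z-q[2]]); return p,M
def chk(p,M,w,th=1.08):
    # s of the lip at A inner, centre
    out=[]
    for j in (w/2,w/2+.0075,w/2+.015):
        # lip point: z known, find y such that tool-y = j
        L=lip(th); # tool y coordinate = M[:,1].(L+y ey - p)
        y=(j-M[:,1]@(L-p))/M[1,1]; q=M.T@(L+[0,y,0]-p); out+=[round(y*1000),round(70-q[2]*1000)]
    e=lip(th); e[1]=-.044; q=M.T@(e-p); return out,'lipend j,s',np.round([q[1]*1e3,70-q[2]*1e3])
E
python3 - <<'E'
from h import *
for (y,z,b,w) in [(-.103,.028,35,.087),(-.09,.0255,38,.087),(-.06,.024,44,.083),(-.03,.024,50,.078),(-.018,.024,52,.078)]:
    p,M=bc_pose(y,z,b,w); print(y,b,p,chk(p,M,w), report(p,M,w)['bodyB'],report(p,M,w)['Bouter'])
w=[]
for k in range(1,11):
    f=k/10; y=-.103+.043*f; b=35+9*f; z=.028-.004*min(1,f*2.5); ww=.087-.004*f
    p,M=bc_pose(y,z,b,ww); w.append((p,M@Z180))
rows(w)
E
```

```text
-0.103 35 [-0.0065     -0.10751724  0.11029122] ([-46, 24, -36, 19, -27, 14], 'lipend j,s', array([45., 23.])) (array([  31, -185,   56]), array([ -44, -185,   56])) (array([   3, -115,   19]), array([ -16, -115,   19]))
-0.09 38 [-0.0065     -0.09881784  0.10744203] ([-36, 24, -27, 18, -17, 12], 'lipend j,s', array([37., 29.])) (array([  31, -174,   49]), array([ -44, -174,   49])) (array([   3, -102,   16]), array([ -16, -102,   16]))
-0.06 44 [-0.0065     -0.07877348  0.10318211] ([-16, 22, -5, 15, 5, 8], 'lipend j,s', array([21., 42.])) (array([  31, -147,   37]), array([ -44, -147,   37])) (array([  3, -71,  14]), array([-16, -71,  14]))
-0.03 50 [-0.0065     -0.05855439  0.09887087] ([3, 22, 15, 13, 27, 4], 'lipend j,s', array([ 8., 58.])) (array([  31, -120,   26]), array([ -44, -120,   26])) (array([  3, -40,  13]), array([-16, -40,  13]))
-0.018 52 [-0.0065     -0.04914996  0.09782872] ([14, 20, 26, 10, 39, 1], 'lipend j,s', array([ 3., 66.])) (array([  31, -108,   23]), array([ -44, -108,   23])) (array([  3, -27,  12]), array([-16, -27,  12]))
[[100, [0.0007, -0.0008, 0.002], [0.019, -0.003, 0.001]],
[100, [0.0007, -0.0024, 0.0046], [0.034, -0.003, 0.001]],
[100, [0.0007, -0.0041, 0.0073], [0.05, -0.003, 0.001]],
[100, [0.0007, -0.0057, 0.01], [0.066, -0.003, 0.001]],
[100, [0.0007, -0.0079, 0.0119], [0.081, -0.003, 0.001]],
[100, [0.0007, -0.0101, 0.0138], [0.097, -0.003, 0.001]],
[100, [0.0007, -0.0122, 0.0157], [0.113, -0.003, 0.001]],
[100, [0.0007, -0.0144, 0.0177], [0.129, -0.003, 0.001]],
[100, [0.0007, -0.0165, 0.0196], [0.144, -0.002, 0.001]],
[100, [0.0007, -0.0187, 0.0216], [0.16, -0.002, 0.001]]]
```

Emit:
arm_command:
  commands:
    - [100, [0, -0.001, 0.002], [0.017, 0, 0]]
    - [99, [0, -0.0025, 0.0045], [0.033, 0, 0]]
    - [99, [0, -0.004, 0.0075], [0.05, 0, 0]]
    - [98, [0, -0.0055, 0.01], [0.066, 0, 0]]
    - [98, [0, -0.008, 0.012], [0.081, 0, 0]]
    - [97, [0, -0.01, 0.014], [0.097, 0, 0]]
    - [97, [0, -0.012, 0.0155], [0.113, 0, 0]]
    - [96, [0, -0.0145, 0.0175], [0.129, 0, 0]]
    - [96, [0, -0.0165, 0.0195], [0.144, 0, 0]]
    - [95, [0, -0.0185, 0.0215], [0.16, 0, 0]]

```text
time: 11.78
ee_pos: [0.5877, -0.082, 0.1036]
eef_rot: [0.924, 0.07, -0.027, -0.375]
ft_force: [-3.8, -1.9, -0.2]
width: 0.0834
```

```bash
python3 - <<'E'
from h import *
s=read_state(); print(np.round(s['joint_positions'],3), np.round(s['ft_force'],2),s['width'])
p,M=bc_pose(-.06,.024,44,.083)
d=delta(*world(p,M@Z180)); print([np.round(v,4) for v in d])
c=snap('wrist','w9.png'); RT=wristRT(c,s)
for r in lidest(c,RT)[7:]: print(r)
snap('scene','s9.png')
a=cv2.imread('pics/s9.png')[150:270,260:440]; cv2.imwrite('pics/s9c.png',cv2.resize(a,None,fx=4.4,fy=4.4,interpolation=cv2.INTER_CUBIC))
E
```

```text
[ 0.493  0.699 -0.193  1.526 -0.561  1.359 -0.854] [-3.85 -1.93 -0.18] 0.08336562896595631
[array([0.0003, 0.0004, 0.0002]), array([-0.0027, -0.0018,  0.001 ])]
(np.float64(0.7), np.float64(307.0), np.float64(302.0), np.float64(265.0), np.float64(261.0))
(np.float64(0.8), np.float64(298.0), np.float64(296.0), np.float64(258.0), np.float64(248.0))
(np.float64(0.9), np.float64(289.0), np.float64(287.0), np.float64(251.0), np.float64(233.0))
(np.float64(1.0), np.float64(281.0), np.float64(276.0), np.float64(247.0), np.float64(216.0))
(np.float64(1.1), np.float64(274.0), np.float64(263.0), np.float64(243.0), np.float64(198.0))
(np.float64(1.2), np.float64(267.0), np.float64(247.0), np.float64(241.0), np.float64(178.0))
(np.float64(1.3), np.float64(262.0), np.float64(229.0), np.float64(241.0), np.float64(157.0))
```

View pics/w9.png

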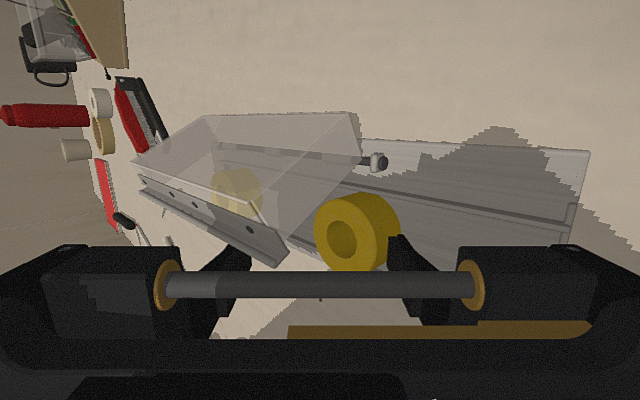

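View pics/s9c.png

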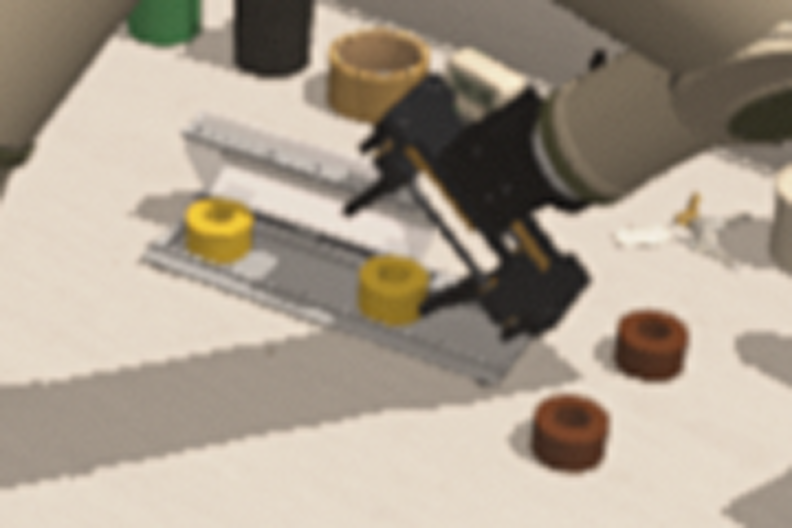

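```bash
python3 - <<'E'
from h import *
w=[]
for k in range(1,11):
    f=k/10; y=-.06+.032*f; b=44+6*f; z=.024; ww=.083-.005*f
    p,M=bc_pose(y,z,b,ww); w.append((p,M@Z180))
rows(w)
E
```

```text
[[100, [0.0006, -0.0008, 0.0017], [0.007, -0.001, 0.001]],
[100, [0.0006, -0.0021, 0.0035], [0.017, -0.001, 0.001]],
[100, [0.0006, -0.0034, 0.0053], [0.028, -0.001, 0.001]],
[100, [0.0006, -0.0047, 0.0071], [0.038, -0.001, 0.001]],
[100, [0.0006, -0.006, 0.009], [0.049, -0.001, 0.001]],
[100, [0.0006, -0.0073, 0.0109], [0.059, -0.001, 0.001]],
[100, [0.0006, -0.0086, 0.0127], [0.07, -0.001, 0.001]],
[100, [0.0006, -0.0099, 0.0146], [0.08, -0.001, 0.001]],
[100, [0.0005, -0.0111, 0.0165], [0.091, -0.001, 0.001]],
[100, [0.0005, -0.0124, 0.0185], [0.101, -0.001, 0.001]]]
```

Emit:
arm_command:
  commands:
    - [95, [0, -0.001, 0.0017], [0.01, 0, 0]]
    - [94, [0, -0.002, 0.0035], [0.019, 0, 0]]
    - [94, [0, -0.0035, 0.0053], [0.029, 0, 0]]
    - [93, [0, -0.0047, 0.0071], [0.039, 0, 0]]
    - [93, [0, -0.006, 0.009], [0.05, 0, 0]]
    - [92, [0, -0.0073, 0.0109], [0.06, 0, 0]]
    - [92, [0, -0.0086, 0.0127], [0.071, 0, 0]]
    - [91, [0, -0.01, 0.0146], [0.081, 0, 0]]
    - [91, [0, -0.0112, 0.0165], [0.092, 0, 0]]
    - [90, [0, -0.0125, 0.0185], [0.102, 0, 0]]

```text
time: 12.72
ee_pos: [0.5844, -0.0606, 0.099]
eef_rot: [0.904, 0.068, -0.031, -0.421]
ft_force: [-2.7, -3.0, 1.3]
width: 0.079
```

```bash
python3 - <<'E'
from h import *
s=read_state(); print(np.round(s['joint_positions'],3), np.round(s['ft_force'],2),s['width'])
p,M=bc_pose(-.028,.024,50,.078)
d=delta(*world(p,M@Z180)); print([np.round(v,4) for v in d])
c=snap('wrist','w10.png'); RT=wristRT(c,s)
for r in lidest(c,RT)[7:]: print(r)
snap('scene','s10.png')
a=cv2.imread('pics/s10.png')[150:270,260:440]; cv2.imwrite('pics/s10c.png',cv2.resize(a,None,fx=4.4,fy=4.4,interpolation=cv2.INTER_CUBIC))
w=[]
for k in range(1,11):
    f=min(k/8,1); y=-.028+.011*f; b=50+2*f; z=.024; ww=.078
    p,M=bc_pose(y,z,b,ww); w.append((p,M@Z180))
rows(w)
E
```

```text
[ 0.513  0.736 -0.224  1.532 -0.619  1.386 -0.829] [-2.65 -3.04  1.32] 0.07898759500428663
[array([ 0.0003, -0.0002,  0.0004]), array([ 0.0004, -0.0018,  0.001 ])]
(np.float64(0.7), np.float64(336.0), np.float64(327.0), np.float64(291.0), np.float64(279.0))
(np.float64(0.8), np.float64(327.0), np.float64(320.0), np.float64(283.0), np.float64(265.0))
(np.float64(0.9), np.float64(317.0), np.float64(310.0), np.float64(277.0), np.float64(248.0))
(np.float64(1.0), np.float64(308.0), np.float64(299.0), np.float64(272.0), np.float64(229.0))
(np.float64(1.1), np.float64(300.0), np.float64(284.0), np.float64(268.0), np.float64(208.0))
(np.float64(1.2), np.float64(293.0), np.float64(266.0), np.float64(267.0), np.float64(186.0))
(np.float64(1.3), np.float64(288.0), np.float64(246.0), np.float64(267.0), np.float64(162.0))
[[100, [0.0005, -0.0006, 0.0009], [0.004, -0.001, 0.001]],
[100, [0.0005, -0.0012, 0.0018], [0.009, -0.001, 0.001]],
[100, [0.0005, -0.0017, 0.0027], [0.013, -0.001, 0.001]],
[100, [0.0005, -0.0023, 0.0036], [0.017, -0.001, 0.001]],
[100, [0.0005, -0.0029, 0.0045], [0.022, -0.001, 0.001]],
[100, [0.0005, -0.0035, 0.0054], [0.026, -0.001, 0.001]],
[100, [0.0005, -0.004, 0.0062], [0.03, -0.001, 0.001]],
[100, [0.0005, -0.0046, 0.0071], [0.035, -0.001, 0.001]],
[100, [0.0005, -0.0046, 0.0071], [0.035, -0.001, 0.001]],
[100, [0.0005, -0.0046, 0.0071], [0.035, -0.001, 0.001]]]
```

View pics/w10.png

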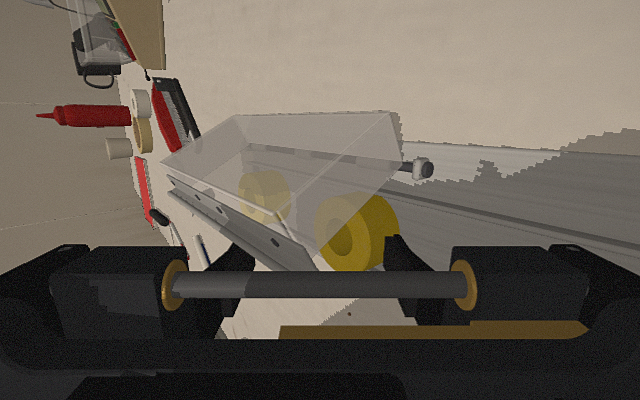

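View pics/s10c.png

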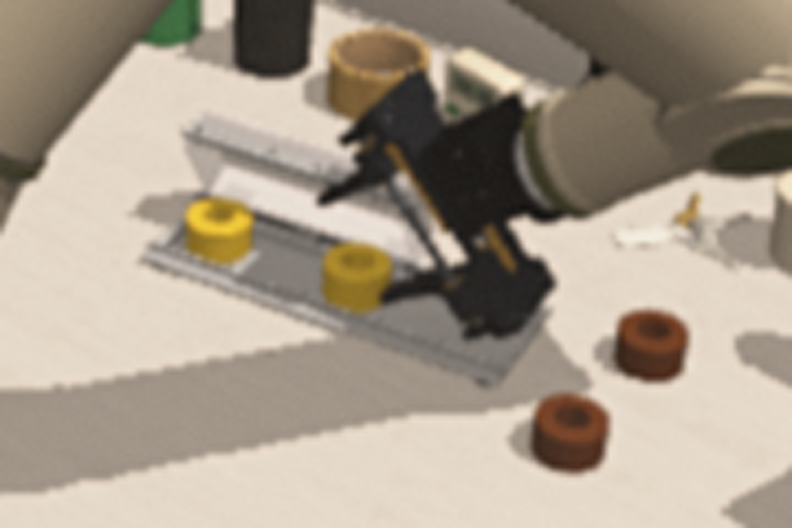

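```bash
python3 - <<'E'
from h import *
a=cv2.imread('pics/s10.png')[165:235,325:400]; cv2.imwrite('pics/s10d.png',cv2.resize(a,None,fx=8,fy=8,interpolation=cv2.INTER_CUBIC))
s=read_state(); Rw=R.from_quat(s['eef_rot']).as_matrix(); p=np.array(s['ee_pos'])
c=pickle.load(open('cams.pkl','rb'))['scene']
f=lambda q:np.round((proj(c,p+Rw@np.array(q))-[325,165])*8)
for x in(0,.012,.025,.04):
    for z in (0,.01,.02,.03): print(x,z,f((x,.03,z)),f((x,0,z)),f((x,-.03,z)))
wc=camera('wrist'); M=np.array(wc['mount'])
for row in (270,284,298):
    d=M[:3,:3]@np.array([0,(row-wc['cy'])/wc['fy'],1.]); o=M[:3,3]
    print(row,[(round(x,3),np.round(o+d*(x-o[0])/d[0],4)[2]) for x in(0,.012,.02,.03,.04)])
E
```

```text
0 0 [286. 337.] [246. 274.] [206. 212.]
0 0.01 [267. 344.] [227. 282.] [187. 220.]
0 0.02 [249. 351.] [209. 290.] [169. 228.]
0 0.03 [231. 358.] [191. 297.] [152. 236.]
0.012 0 [299. 322.] [259. 260.] [219. 198.]
0.012 0.01 [280. 329.] [241. 268.] [201. 206.]
0.012 0.02 [262. 337.] [223. 275.] [183. 214.]
0.012 0.03 [244. 344.] [205. 283.] [165. 222.]
0.025 0 [313. 306.] [274. 245.] [234. 183.]
0.025 0.01 [294. 313.] [255. 252.] [216. 191.]
0.025 0.02 [276. 321.] [237. 260.] [198. 199.]
0.025 0.03 [258. 328.] [219. 268.] [180. 207.]
0.04 0 [329. 288.] [290. 227.] [251. 165.]
0.04 0.01 [310. 296.] [272. 235.] [233. 174.]
0.04 0.02 [292. 303.] [254. 242.] [215. 182.]
0.04 0.03 [274. 310.] [236. 250.] [197. 190.]
270 [(0, np.float64(0.0459)), (0.012, np.float64(0.0245)), (0.02, np.float64(0.0102)), (0.03, np.float64(-0.0076)), (0.04, np.float64(-0.0254))]
284 [(0, np.float64(0.0324)), (0.012, np.float64(0.0131)), (0.02, np.float64(0.0002)), (0.03, np.float64(-0.0159)), (0.04, np.float64(-0.0319))]
298 [(0, np.float64(0.021)), (0.012, np.float64(0.0035)), (0.02, np.float64(-0.0082)), (0.03, np.float64(-0.0228)), (0.04, np.float64(-0.0374))]
```

View pics/s10d.png

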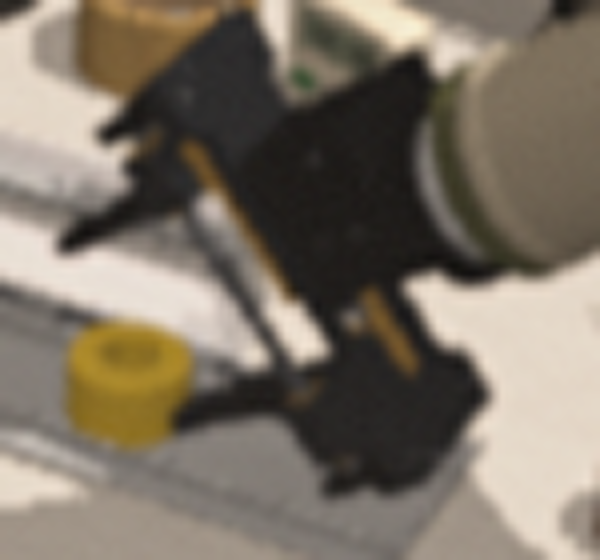

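```bash
cat >> h.py <<'E'
def rolly(img,c,box):
    hsv=cv2.cvtColor(img,cv2.COLOR_BGR2HSV); m=cv2.inRange(hsv,(20,110,50),(36,255,255)); r=np.zeros_like(m); r[box[1]:box[3],box[0]:box[2]]=1
    k,l,st,ce=cv2.connectedComponentsWithStats(m*r)
    for i in range(1,k):
        if st[i,4]>60: print(st[i],ce[i],np.round(w2t(onz(c,ce[i],.028))*1000,1))
E
python3 - <<'E'
from h import *
c=pickle.load(open('cams.pkl','rb'))['scene']
for f in('scene0','s7','s8','s9','s10'): print(f); rolly(cv2.imread(f'pics/{f}.png'),c,(290,185,400,240))
E
```

```text
scene0
[352 212  17  16 219] [359.62100457 219.26940639] [ -7.5 -76.   28. ]
s7
[302 195  16  15 193] [309.22279793 201.79274611] [ -7.9 115.   28. ]
[352 211  17  17 226] [359.91150442 219.13716814] [ -6.4 -76.5  28. ]
s8
[302 195  16  15 196] [309.15816327 201.73469388] [ -7.7 115.3  28. ]
[352 212  17  16 220] [359.63636364 219.4       ] [ -8.1 -76.4  28. ]
s9
[302 195  16  15 194] [309.18556701 201.79381443] [ -8.  115.1  28. ]
[341 208  16  16 209] [348.6937799  215.37320574] [ -7.1 -36.1  28. ]
s10
[302 195  16  15 195] [309.19487179 201.75897436] [ -7.8 115.2  28. ]
[333 205  16  16 209] [340.3062201  212.44019139] [-7.  -4.9 28. ]
```

Emit:
arm_command:
  commands:
    - [90, [0, -0.001, 0], [0, 0, 0]]
    - [90, [0, -0.002, 0], [0, 0, 0]]
    - [90, [0, -0.003, 0], [0, 0, 0]]
    - [89, [0, -0.004, 0], [0, 0, 0]]
    - [89, [0, -0.005, 0], [0, 0, 0]]
    - [89, [0, -0.006, 0], [0, 0, 0]]
    - [88, [0, -0.007, 0], [0, 0, 0]]
    - [88, [0, -0.0075, 0], [0, 0, 0]]
    - [88, [0, -0.0075, 0], [0, 0, 0]]
    - [88, [0, -0.0075, 0], [0, 0, 0]]

```text
time: 13.7
ee_pos: [0.5837, -0.0558, 0.1049]
eef_rot: [0.904, 0.069, -0.031, -0.421]
ft_force: [-2.3, -1.8, -0.8]
width: 0.0768
```

```bash
python3 - <<'E'
from h import *
s=read_state(); print(np.round(s['joint_positions'],3), np.round(s['ft_force'],2),s['width'])
c=snap('wrist','w11.png'); c=snap('scene','s11.png'); rolly(cv2.imread('pics/s11.png'),c,(290,185,400,240))
a=cv2.imread('pics/s11.png')[150:270,260:440]; cv2.imwrite('pics/s11c.png',cv2.resize(a,None,fx=4.4,fy=4.4,interpolation=cv2.INTER_CUBIC))
p=w2t(s['ee_pos']); M=Rtray().T@R.from_quat(s['eef_rot']).as_matrix()@Z180
print(p,report(p,M,s['width'],1.06),chk(p,M,s['width'],1.06))
E
```

```text
[ 0.509  0.723 -0.227  1.539 -0.622  1.386 -0.837] [-2.26 -1.82 -0.8 ] 0.07678192691097663
[302 195  16  15 199] [309.24120603 201.82914573] [ -8.1 114.8  28. ]
[332 205  16  15 204] [339.13235294 211.92647059] [-6.5 -0.3 28. ]
[-0.00682686 -0.05218     0.10492502] {'Binner': (array([  3, -23,  31]), array([-16, -23,  30])), 'Bouter': (array([  3, -33,  19]), array([-16, -33,  19])), 'Ainner': array([ 3, 26, 89]), 'Aouter': array([  3,  36, 101]), 'Aback': array([-16,  26,  89]), 'bodyB': (array([  31, -113,   32]), array([ -44, -113,   32])), 'lipEnd j,s': array([-1., 59.])} ([17, 12, 29, 3, 40, -6], 'lipend j,s', array([-1., 59.]))
```

View pics/s11c.png

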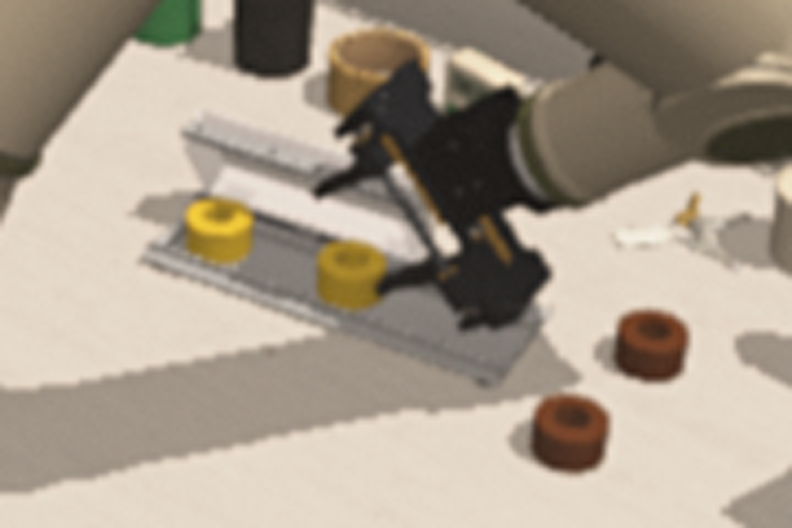

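View pics/w11.png

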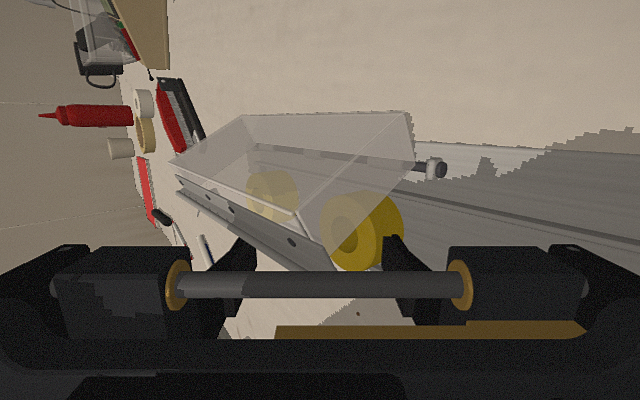

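```bash
python3 - <<'E'
from h import *
s=read_state(); w0=s['width']; w=[]
for k in range(1,7):
    f=k/6; y=-.0232+.0055*f; ww=w0+(.0705-w0)*f
    p,M=bc_pose(y,.030,50+4*f,ww,x=-.0065); w.append((p,M@Z180)); print(ww/.087,chk(p,M,ww,1.06),report(p,M,ww)['bodyB'])
rows(w)
E
```

```text
0.8666970185339362 ([15, 14, 27, 5, 39, -5], 'lipend j,s', array([ 0., 59.])) (array([  31, -113,   30]), array([ -44, -113,   30]))
0.8554265803443903 ([14, 14, 26, 5, 38, -5], 'lipend j,s', array([ 1., 60.])) (array([  31, -112,   29]), array([ -44, -112,   29]))
0.8441561421548446 ([13, 15, 25, 5, 37, -4], 'lipend j,s', array([ 2., 60.])) (array([  31, -111,   27]), array([ -44, -111,   27]))
0.8328857039652986 ([12, 15, 24, 6, 37, -4], 'lipend j,s', array([ 2., 60.])) (array([  31, -111,   26]), array([ -44, -111,   26]))
0.8216152657757527 ([11, 16, 24, 6, 36, -4], 'lipend j,s', array([ 3., 60.])) (array([  31, -110,   24]), array([ -44, -110,   24]))
0.8103448275862069 ([10, 17, 23, 7, 36, -4], 'lipend j,s', array([ 3., 61.])) (array([  31, -109,   23]), array([ -44, -109,   23]))
[[100, [0.0003, 0.0013, 0.0006], [0.013, -0.002, 0.001]],
[100, [0.0003, 0.002, 0.0009], [0.025, -0.002, 0.001]],
[100, [0.0003, 0.0027, 0.0012], [0.036, -0.002, 0.001]],
[100, [0.0003, 0.0034, 0.0016], [0.048, -0.002, 0.001]],
[100, [0.0003, 0.0042, 0.0019], [0.059, -0.002, 0.001]],
[100, [0.0003, 0.0049, 0.0023], [0.071, -0.002, 0.001]]]
```

Emit:
arm_command:
  commands:
    - [87, [0, 0.001, 0.0005], [0.012, 0, 0]]
    - [86, [0, 0.0018, 0.001], [0.024, 0, 0]]
    - [85, [0, 0.0026, 0.0013], [0.036, 0, 0]]
    - [83, [0, 0.0034, 0.0016], [0.048, 0, 0]]
    - [82, [0, 0.0042, 0.002], [0.059, 0, 0]]
    - [81, [0, 0.005, 0.0023], [0.071, 0, 0]]
    - [81, [0, 0.005, 0.0023], [0.071, 0, 0]]
    - [81, [0, 0.005, 0.0023], [0.071, 0, 0]]
    - [81, [0, 0.005, 0.0023], [0.071, 0, 0]]
    - [81, [0, 0.005, 0.0023], [0.071, 0, 0]]

```text
time: 14.63
ee_pos: [0.584, -0.0574, 0.0995]
eef_rot: [0.889, 0.067, -0.033, -0.452]
ft_force: [-3.6, 0.8, -0.2]
width: 0.0703
```

```bash
python3 - <<'E'
from h import *
s=read_state(); print(np.round(s['joint_positions'],3), np.round(s['ft_force'],2),s['width'])
c=snap('scene','s12.png'); rolly(cv2.imread('pics/s12.png'),c,(290,185,400,240))
E
```

```text
[ 0.534  0.768 -0.239  1.517 -0.651  1.423 -0.812] [-3.58  0.75 -0.21] 0.07034498968875719
[302 195  16  15 197] [309.12690355 201.76142132] [ -7.9 115.4  28. ]
[331 204  15  16 201] [337.73134328 211.56218905] [-7.1  4.7 28. ]
```

Emit:
arm_command:
  commands:
    - [81, [0, 0.0026, -0.0036], [0, 0, 0]]
    - [81, [0, 0.0053, -0.0073], [0, 0, 0]]
    - [81, [0, 0.008, -0.011], [0, 0, 0]]
    - [81, [0, 0.0106, -0.0146], [0, 0, 0]]
    - [81, [0, 0.0132, -0.0182], [0, 0, 0]]
    - [81, [0, 0.016, -0.022], [0, 0, 0]]
    - [81, [0, 0.0186, -0.0255], [0, 0, 0]]
    - [81, [0, 0.0212, -0.029], [0, 0, 0]]
    - [81, [0, 0.024, -0.033], [0, 0, 0]]
    - [81, [0, 0.0265, -0.0365], [0, 0, 0]]

```text
time: 15.52
ee_pos: [0.5908, -0.1025, 0.0995]
eef_rot: [0.889, 0.067, -0.033, -0.453]
ft_force: [-2.6, 2.3, 0.1]
width: 0.0709
```

```bash
python3 - <<'E'
from h import *
s=read_state(); print(np.round(s['joint_positions'],3), np.round(s['ft_force'],2),s['width'])
p=w2t(s['ee_pos']); M=Rtray().T@R.from_quat(s['eef_rot']).as_matrix()@Z180
print(p,report(p,M,s['width'],1.06),chk(p,M,s['width'],1.06))
c=snap('scene','s13.png'); rolly(cv2.imread('pics/s13.png'),c,(290,185,400,240))
a=cv2.imread('pics/s13.png')[150:270,260:440]; cv2.imwrite('pics/s13c.png',cv2.resize(a,None,fx=4.4,fy=4.4,interpolation=cv2.INTER_CUBIC))
E
```

```text
[ 0.566  0.81  -0.214  1.436 -0.626  1.49  -0.798] [-2.55  2.32  0.11] 0.0708894354375013
[-0.00686564 -0.09944539  0.09951701] {'Binner': (array([  3, -64,  30]), array([-16, -64,  30])), 'Bouter': (array([  3, -73,  18]), array([-16, -72,  18])), 'Ainner': array([  3, -22,  87]), 'Aouter': array([  3, -13,  99]), 'Aback': array([-16, -22,  87]), 'bodyB': (array([  31, -155,   23]), array([ -44, -155,   23])), 'lipEnd j,s': array([31., 24.])} ([-36, 17, -23, 7, -10, -4], 'lipend j,s', array([31., 24.]))
[302 195  16  15 195] [309.14871795 201.76923077] [ -7.9 115.3  28. ]
[331 204  15  16 207] [337.81642512 211.55072464] [-6.9  4.5 28. ]
```

View pics/s13c.png

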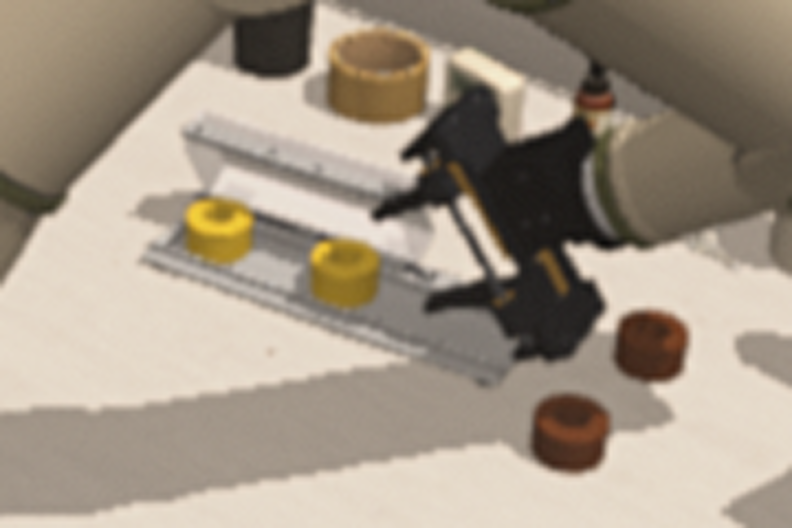

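Emit:
arm_command:
  commands:
    - [81, [0, 0, -0.01], [0, 0, 0]]
    - [81, [0, 0, -0.022], [0, 0, 0]]
    - [81, [0, 0, -0.036], [0, 0, 0]]
    - [81, [0, 0, -0.05], [0, 0, 0]]
    - [81, [0, 0, -0.064], [0, 0, 0]]
    - [81, [0, 0, -0.078], [0, 0, 0]]
    - [81, [0, 0, -0.09], [0, 0, 0]]
    - [81, [0, 0, -0.1], [0, 0, 0]]
    - [81, [0, 0, -0.1], [0, 0, 0]]
    - [81, [0, 0, -0.1], [0, 0, 0]]

```text
time: 16.4
ee_pos: [0.6029, -0.1824, 0.1586]
eef_rot: [0.889, 0.067, -0.033, -0.452]
ft_force: [0.9, 0.7, 0.3]
width: 0.0701
```

Emit:
arm_command:
  commands:
    - [81, [0, 0, -0.01], [0, 0, 0]]
    - [81, [0, 0, -0.02], [0, 0, 0]]
    - [81, [0, 0, -0.03], [0, 0, 0]]
    - [81, [0, 0, -0.03], [0, 0, 0]]
    - [81, [0, 0, -0.03], [0, 0, 0]]
    - [81, [0, 0, -0.03], [0, 0, 0]]
    - [81, [0, 0, -0.03], [0, 0, 0]]
    - [81, [0, 0, -0.03], [0, 0, 0]]
    - [81, [0, 0, -0.03], [0, 0, 0]]
    - [81, [0, 0, -0.03], [0, 0, 0]]

```text
time: 17.23
ee_pos: [0.6063, -0.2057, 0.1759]
eef_rot: [0.888, 0.067, -0.033, -0.453]
ft_force: [-0.4, -0.2, 0.9]
width: 0.07
```

```bash
python3 - <<'E'
from h import *
s=read_state(); print(np.round(s['joint_positions'],3), np.round(s['ft_force'],2),s['width'])
c=snap('scene','s14.png'); rolly(cv2.imread('pics/s14.png'),c,(290,185,400,240))
a=cv2.imread('pics/s14.png')[150:270,260:440]; cv2.imwrite('pics/s14c.png',cv2.resize(a,None,fx=4.4,fy=4.4,interpolation=cv2.INTER_CUBIC))
c=snap('top','t14.png'); c=snap('wrist','w14.png')
E
```

```text
[ 0.635  0.84  -0.171  1.191 -0.597  1.733 -0.845] [-0.39 -0.19  0.85] 0.07000267499722813
```

View pics/s14c.png

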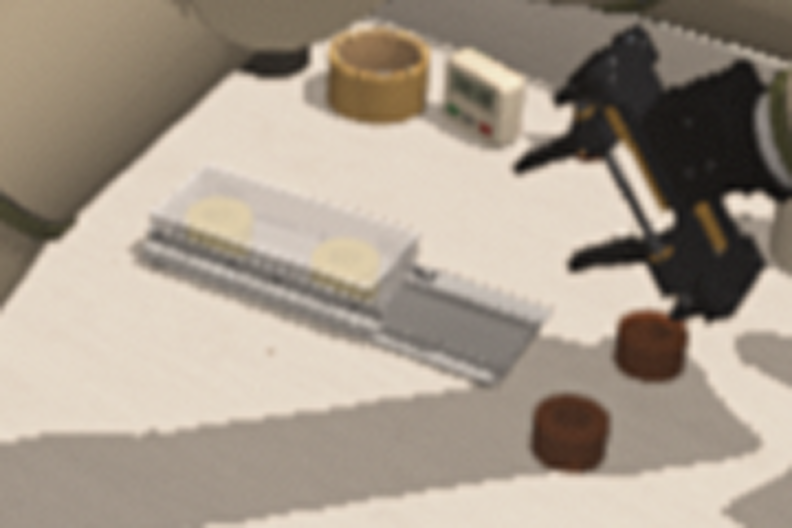

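View pics/t14.png

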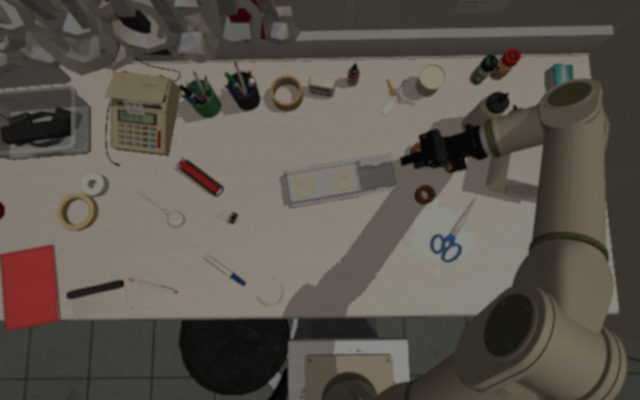

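View pics/w14.png

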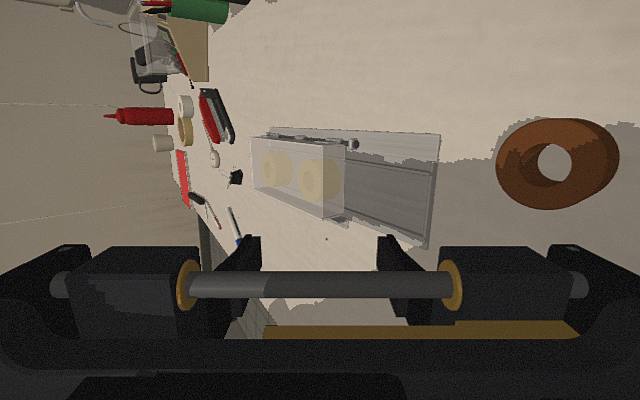

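Emit:
arm_command:
  commands:
    - [81, [0, -0.013, -0.009], [0, 0, 0]]
    - [81, [0, -0.026, -0.019], [0, 0, 0]]
    - [81, [0, -0.039, -0.028], [0, 0, 0]]
    - [81, [0, -0.052, -0.038], [0, 0, 0]]
    - [81, [0, -0.065, -0.047], [0, 0, 0]]
    - [81, [0, -0.078, -0.057], [0, 0, 0]]
    - [81, [0, -0.078, -0.057], [0, 0, 0]]
    - [81, [0, -0.078, -0.057], [0, 0, 0]]
    - [81, [0, -0.078, -0.057], [0, 0, 0]]
    - [81, [0, -0.078, -0.057], [0, 0, 0]]

```text
time: 18.22
ee_pos: [0.6059, -0.2061, 0.2717]
eef_rot: [0.888, 0.067, -0.034, -0.453]
ft_force: [0.1, 0.4, -0.4]
width: 0.0706
```

```bash
python3 - <<'E'
from h import *
s=read_state(); print(np.round(s['joint_positions'],3), np.round(s['ft_force'],2),s['joint_vel'].round(3))
c=snap('wrist','w15.png'); RT=wristRT(c,s)
for r in lidest(c,RT)[:2]: print(r)
a=cv2.imread('pics/w15.png')[90:240,220:460]; cv2.imwrite('pics/w15c.png',cv2.resize(a,None,fx=3.3,fy=3.3,interpolation=cv2.INTER_CUBIC))
c=snap('scene','s15.png'); d=pickle.load(open('cams.pkl','rb'))
c=snap('top','t15.png'); a=cv2.imread('pics/t15.png')[140:220,270:450]; cv2.imwrite('pics/t15c.png',cv2.resize(a,None,fx=4.4,fy=4.4,interpolation=cv2.INTER_CUBIC))
E
```

```text
[ 0.637  0.754 -0.179  1.128 -0.628  1.849 -0.943] [ 0.08  0.42 -0.4 ] [-0.002  0.004  0.     0.    -0.002  0.001 -0.001]
(np.float64(0.0), np.float64(401.0), np.float64(212.0), np.float64(379.0), np.float64(207.0))
(np.float64(0.1), np.float64(397.0), np.float64(213.0), np.float64(375.0), np.float64(205.0))
```

View pics/w15c.png

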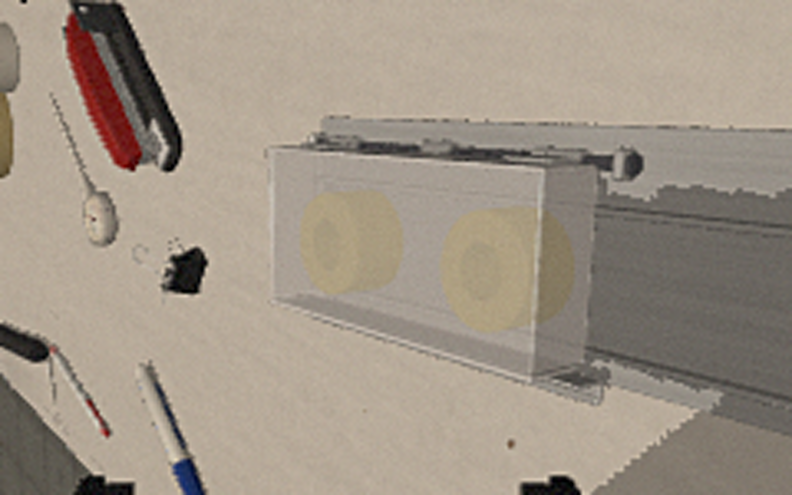

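View pics/t15c.png

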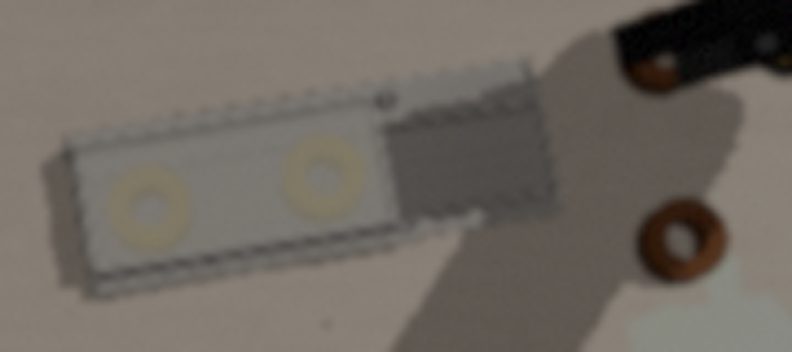

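View pics/s15.png

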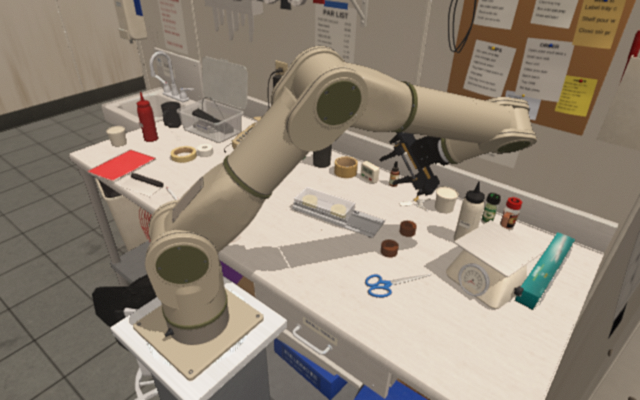

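```bash
python3 -c "
from h import *
print(close_job())"
```

```text
the job is handed in; nothing more can be done
None
```

The loose yellow roll is now under the shut cover beside the other one, and the job is handed in at about 18.4 s of the 48 s. The hand-in gives no verdict.

**What I did:** I wedged one fingertip under the front lip, with the tool pitched 30°, and raised the cover to about 1.05 rad. With the gripper tilted 35–54° along the lane, that finger kept holding the cover while the other finger pushed the roll in. I then backed out along the lane and let the cover fall shut.

**Last checks:**
- **Cover:** it looks fully shut in the scene, top and wrist views.
- **Loose roll:** it lies flat at tray y about +9 mm by both the scene and top views. The limit is above -4 mm.
- **Other roll:** it stayed in place at tray y about 119 mm.
- **Robot:** it is clear of everything, with the wrist force near zero.
- **Other things on the table:** none of the stapler, scissors, marker and clip looks moved, nor does the brown roll that is in full view. The other brown roll is partly hidden by the gripper in the last top view. I judged these by eye and did not measure them.

**What disagreed or went wrong:**
- The scene camera reads about 4 mm lower in tray y than the wrist view, so I corrected for that.
- My first approach to the lip ran the last joint into its limit at 2.6 rad. I used the half-turned grasp instead.
- Near the end of the push, the gripper's cross rod came within a few millimetres of the lip's end by my estimate. Forces stayed under 5 N, so I saw no sign that it pressed on the lip.
- I could not read the finger contact forces of the two timed steps directly. I judged them from the wrist force and the roll's movement.

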